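# Load the UV curing box under its strut-held lid

### The arm

A 6-joint arm with a two-finger parallel gripper is mounted at the origin on a cart in front of the work surface, level with it; the furniture and walls round the work are solid. World frame = base frame: x ahead of the robot, y to its left, z up, the work surface at z = 0. Lengths are in m, angles in rad, forces in N, time in s.
With the tool pointing down it reaches from about 0.4 to 0.825 m from the base axis. Payload 7 kg.
Tool frame: the origin (TCP) lies midway between the tips of the shut fingers; the grasp point (between the pads) lies 19 mm behind it (arm.hold_point_z is the distance from the TCP to the grasp point, in m); z points along the fingers, x is the direction in which the jaws open and shut, and the axes are right-handed (so a half turn about z gives the same grasp; the last joint's range is limited). The gripper opens to 88 mm and grips with 3 to 60 N. Pads are 19 mm wide; open, the fingers measure 130 mm over their backs; the gripper's body (78 mm by 193 mm) begins 47 mm behind the grasp point.
Start: joints at [1.628, 0.359, 0.012, 0, -1.224, -0.288], TCP at [0.154, 0.657, 0.227] pointing down, gripper open.
Joint ranges: [-3.07, 3.07], [-1.43, 2.12], [-1.02, 1.25], [-3.03, 1.67], [-3.05, -0], [-3.03, 3.03]. Speed limits (rad/s): [2.39, 2.39, 3.01, 3.14, 3.14, 3.14].

### API

Orientations are given as [roll, pitch, yaw] about the fixed x, y, z axes, in that order (R = Rz(yaw) Ry(pitch) Rx(roll)).
In Python, from station import readout, viewer, job, arm gives the robot as it stands.
- The arm moves only by the tool apply_moves, never from a script. Its argument "deltas" is text: rows parted by semicolons, each of 4 numbers parted by spaces: the shift along the tool's x, y, z in cm, then the turn about the tool's z in rad. A call has 1 to 10 rows; each row shifts and turns the commanded pose from where the row before left it, along the tool's axes as they then stand; what a row does not reach is not made up. A row lasts 1/8 s, in which the tool goes at most 62.5 mm and 10.7 degrees, less where a joint would pass 70% of its speed; a pose out of reach is approached as far as the arm can. A call is refused whole if a number of a shift passes 6.25 or a number of a turn 0.188, either way. A call with a gripper value outside its range is refused whole. "gripper" is the closure, from -1 (fully open) to 1 (shut), so that 0 is half open, set as the call begins (left out, the last holds). The fingers move at their own pace and stop on an object; "squeeze" is the grip in N (left out, the last holds). Time passes only in rows, so rows that do not move let the fingers close. It gives the time, the measured TCP pose, the force and the opening at its end, in the units of the state.
- readout.get_state(): the state, without advancing time (a new reading comes with each control period).
- viewer.grab_frame(name): name is "scene" or "top" or "wrist"; returns a dict with "image" (480x640x3 uint8, red, green, blue), "camera_matrix" (3x3 intrinsics, pixels), "k1" (the pictures are not rectified: a ray, as slopes to the right and down, at radius r is drawn at 1 + k1 r^2 times it, then the intrinsics apply), "cam_to_world" (4x4, takes a point from camera to world coordinates). Camera axes: x right, y up, looking along -z (the intrinsics and any distortion apply to the point x, -y, -z); pixel columns grow to the right and rows downward; lengths in m; the calibration is good to about 2 mm. A picture is of the moment at which its call begins. There is no depth.
- job.job_done(): hands the job in, once; it reports no verdict.
Trained networks look in the newest picture that a camera, given by its name, has taken for a name from the list of things; names that differ only in an ending like _2 or _b are one class to them, and where a whole thing is asked for, a point or a joint stands for the part that bears it (a point fixed in the world has none). Each returns a list of dicts, best first, with "conf" (0 to 1); they miss things now and then, are a little off and sometimes report something else, mostly with a low value. They report only what shows in the picture. A call takes as long as a camera call. They do not tell look-alikes from the thing itself.
- viewer.silhouettes(camera, query): "region" (480x640 bool, what is visible of it) and "extent" ([left, top, width, height] in pixels, round what is visible of it).
The state is a dict: "t": time; "q": joint angles; "qd": joint speeds; "joint_efforts": joint torques, N m; "eef_pos": TCP position; "ee_rot": TCP orientation; "force": force on the tool from outside, world axes, zero at the start; "moment": the same for the moment, N m; "width": finger opening in m.
Only numpy, scipy, OpenCV 4.12 (cv2) and the standard library are available. Lean on these libraries where they do the work, as an engineer would, in place of code of your own. Each camera call takes 0.05 s, during which the arm holds its last target.

### The job

Load the UV curing box: lift its lid by the black lip at the front, past the balance point, until the gas struts carry it fully open and hold it there by themselves. Then pick up the rack of embedding capsules and set it down flat in the middle of the tray inside the box. Keep the rack level, because the resin is not set yet, leave the lid standing open, and do not knock over the two small vials or shift the green slide box.

Things in the scene. Friction and masses are not known exactly. Their poses are not given: they have to be found in the camera images.
- tray_center (a point): centre of the flat tray inside the white curing box (fixed; 170 deep x by 165 wide y, rim 78 high), on its surface, 32 mm above the table. Axes: x from the box's front (controls, lip) to its hinge at the back, y its left, z up. Clear well 162 (x) by 130 mm (y, between the struts); a dark 120 x 124 mm mat marks its middle. The lid covers it at the start
- lid (a joint): lid angle in rad: 0 shut, grows as lifted, 1.95 fully open at its stop, leaning back past upright. Let go below the balance point (about 0.87, 0.75 to 1.0 as its weight varies) it falls shut; beyond, two damped gas struts carry it to the stop in 1 to 2 s and hold it. Lid 0.8 kg, 26 mm thick, amber window. Lifting at the lip takes 3 to 4 N at first, then less
- lid_lip (a point): middle of the front edge of the lid's black grip lip, at its underside; moves with the lid; axes as the box's when shut. Lip 110 wide (y), 9 thick, standing out 32 mm in front of the box; its underside, 80 mm above the table when shut, is flush with the lid's underside; front edge 200 mm from the hinge line. A control dial 14 mm proud lies 40 mm below, on the left
- lid_hinge (a point): middle of the lid's hinge line (along the box's y), 80 mm above the table and 83 mm behind the tray centre; axes are the box's
- rack_center (a point): centre of a white rack block with upright coloured embedding capsules, 51 (x) by 104 (y) mm, 30 mm high in all, 0.09 kg, 15 mm above its underside, z up. The solid block is the lowest 16 mm: grip it there across its 51 mm (x). Behind it, from 0.48 m ahead of the robot, stand the front knobs and handwheel of the tall microtome: cross the table nearer to the robot than that
- slide_box: green closed slide box, 48 (x) by 88 (y) by 29 mm, origin under its centre; not to be moved. The rack and the slide box may stand in one another's place
- stain_vial: amber vial with black cap, 25 mm across, 48 mm high, standing loose; origin under its centre; to be left standing
- scint_vial: clear glass vial with white cap, 28 mm across, 62 mm high, standing loose; origin under its centre; to be left standing
Not all that is in view belongs to the job. Of the things that look like the stain_vial, take the one that is farthest to the robot's left at the start.

How it is judged:
By the outcome, as a careful person would: the job done as asked, in the order asked, and still so for the second after the job is handed in, with the robot touching nothing.
It also fails if it takes over 67 s, if anything falls off the work surface, if the arm or the gripper's body presses on something with over 40 N, if the wrist force passes 120 N, or if a joint passes its speed limit or range.

## Working session

There is one attempt and no reset: what is moved stays moved. The work goes in short steps, Python scripts to look and compute and a tool call to move; the robot and the scene stay as the last step left them, time stands still between calls to the robot, and variables do not carry over. Pictures are saved under pics/ and viewed, and the job is handed in when it is done.

Besides the shell and the picture viewer there is one more tool, called after "Request:" as name(argument=value, ...) on one line, values as JSON. apply_moves: Moves the arm, as the interface text tells. Its arguments: {"type":"object","properties":{"deltas":{"type":"string"},"gripper":{"type":"number"},"squeeze":{"type":"number"}},"required":["deltas"]}

```bash
ls; mkdir -p pics
python3 - <<'E'
from station import readout, viewer, job, arm
import cv2,numpy as np
print(readout.get_state()); print([a for a in dir(arm) if a[0]!='_'])
for n in("scene","top","wrist"):
    f=viewer.grab_frame(n); cv2.imwrite(f"pics/{n}0.png",f["image"][:,:,::-1])
    print(n,f["camera_matrix"].tolist(),f["k1"],np.round(f["cam_to_world"],4).tolist())
    for q in("lid","lid_lip","rack_center","slide_box","stain_vial","scint_vial"):
        try: print(q,[(round(d["conf"],2),[int(v) for v in d["extent"]]) for d in viewer.silhouettes(n,q)])
        except Exception as e: print(q,e)
E
```

```text
pics
{'t': 0.0, 'q': array([ 1.62809609e+00,  3.59368201e-01,  1.10857287e-02, -3.16110731e-04,
       -1.22409362e+00, -2.88126500e-01]), 'qd': array([ 1.11782276e-03,  1.37117728e-04, -1.10985200e-03,  4.08000403e-05,
        7.11351222e-04,  8.80353578e-04]), 'joint_efforts': array([-2.09575366e-03, -5.82708871e+01,  2.93062609e+01,  6.99722975e+00,
        6.91663125e-03, -1.56422452e-04]), 'eef_pos': array([0.15433637, 0.65663635, 0.22565259]), 'ee_rot': array([-3.14142863e+00, -1.59908691e-03, -1.80173084e+00]), 'force': array([ 0.20382622, -0.19226275, -0.65309725]), 'moment': array([-0.03624884, -0.00029904, -0.03797113]), 'width': 0.08734708525881155}
['Unreachable', 'hold_point_z']
scene [[565.3161925613955, 0.0, 326.29858077112107], [0.0, 565.3161925613955, 239.7825371660644], [0.0, 0.0, 1.0]] 0.0565866968999166 [[0.9084, 0.1983, -0.3682, 0.0262], [-0.4175, 0.4782, -0.7726, -0.9916], [0.0229, 0.8556, 0.5172, 0.7739], [0.0, 0.0, 0.0, 1.0]]
lid []
lid_lip [(0.93, [326, 274, 124, 88])]
rack_center [(0.59, [263, 221, 17, 26])]
slide_box [(0.65, [300, 262, 25, 32]), (0.21, [324
[... 260 characters left out ...]
[[-0.0148, 0.9881, -0.1533, 0.3171], [-0.9999, -0.0139, 0.0072, 0.016], [0.005, 0.1534, 0.9882, 1.2082], [0.0, 0.0, 0.0, 1.0]]
lid [(0.81, [388, 176, 106, 99])]
lid_lip [(0.87, [390, 176, 102, 100])]
rack_center [(0.6, [210, 245, 42, 33])]
slide_box [(0.9, [313, 242, 31, 17])]
stain_vial [(0.44, [270, 268, 16, 2])]
scint_vial [(0.65, [165, 242, 16, 11])]
wrist [[346.41560063023707, 0.0, 316.3786976095328], [0.0, 346.41560063023707, 232.60399924139466], [0.0, 0.0, 1.0]] 0.0016290334592537767 [[-0.2289, 0.9437, 0.2388, 0.2182], [-0.9734, -0.2216, -0.0574, 0.6413], [-0.0013, -0.2456, 0.9694, 0.3847], [0.0, 0.0, 0.0, 1.0]]
lid []
lid_lip []
rack_center []
slide_box []
stain_vial []
scint_vial []
```

View pics/scene0.png

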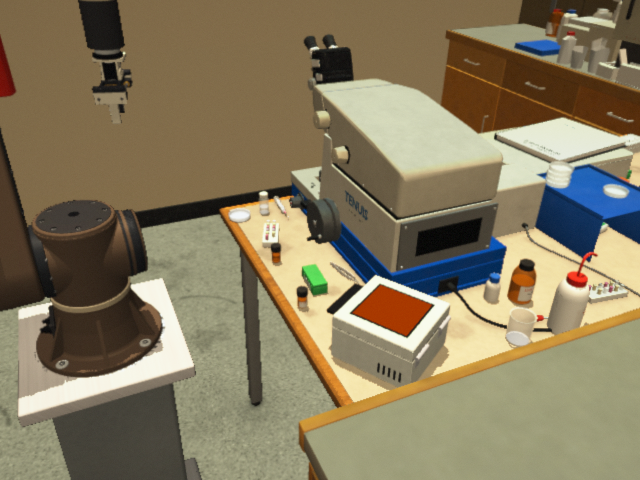

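View pics/top0.png

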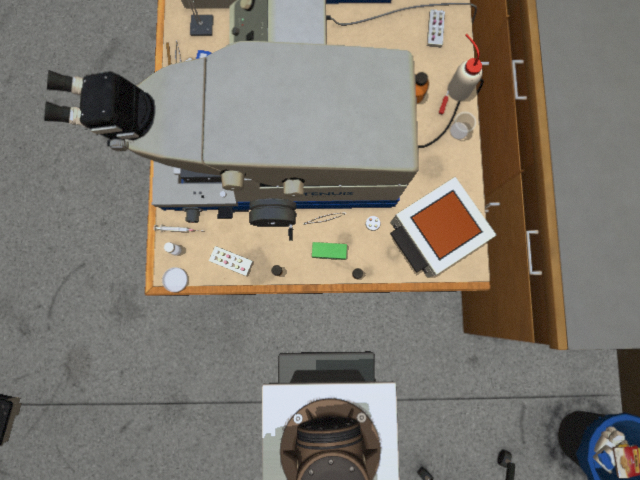

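Run:
```python
import cv2
a=cv2.imread("pics/scene0.png")[170:400,230:480]; b=cv2.imread("pics/top0.png")[160:320,150:510]
cv2.imwrite("pics/sc_c.png",cv2.resize(a,None,fx=2.6,fy=2.6,interpolation=cv2.INTER_CUBIC))
cv2.imwrite("pics/tp_c.png",cv2.resize(b,None,fx=2.2,fy=2.2,interpolation=cv2.INTER_CUBIC))
```

```text
(no output)
```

View pics/sc_c.png

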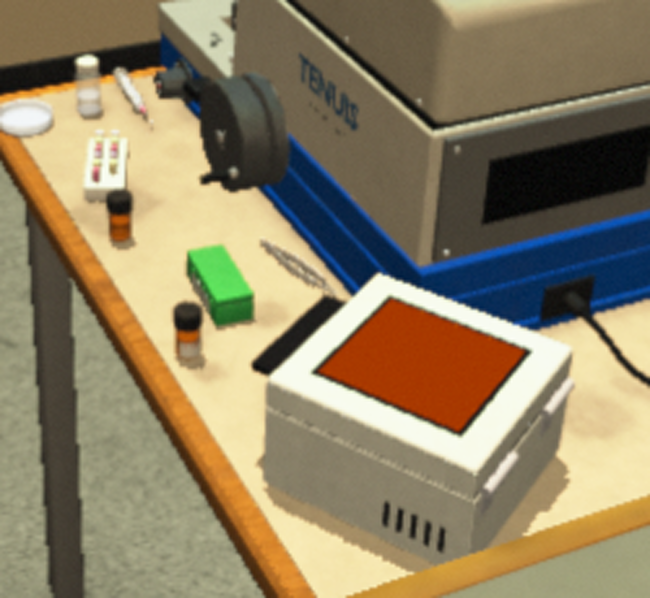

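View pics/tp_c.png

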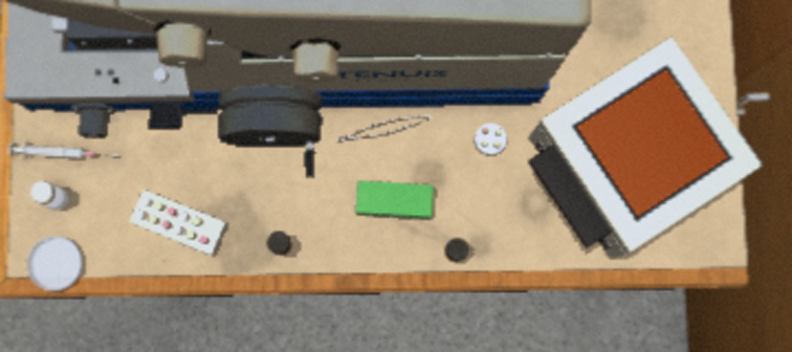

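```bash
cat > h.py <<'E'
from station import readout, viewer, job, arm
import cv2,numpy as np
def px2w(f,uv,z):
    K=np.array(f["camera_matrix"]);T=np.array(f["cam_to_world"])
    uv=np.asarray(uv,float).reshape(-1,1,2)
    n=cv2.undistortPoints(uv,K,np.array([f["k1"],0,0,0.]))[:,0]
    d=np.c_[n[:,0],-n[:,1],-np.ones(len(n))]@T[:3,:3].T
    o=T[:3,3]; s=(z-o[2])/d[:,2]
    return o+d*s[:,None]
def w2px(f,p):
    K=np.array(f["camera_matrix"]);T=np.array(f["cam_to_world"])
    c=(np.asarray(p,float).reshape(-1,3)-T[:3,3])@T[:3,:3]
    c=c*[1,-1,-1]
    return cv2.projectPoints(c,np.zeros(3),np.zeros(3),K,np.array([f["k1"],0,0,0.]))[0][:,0]
E
python3 - <<'E'
from h import *
f=viewer.grab_frame("top"); cv2.imwrite("pics/wr_x.png",f["image"])
for q,z in(("lid",.106),("lid_lip",.1),("rack_center",.03),("slide_box",.029),("stain_vial",.048),("scint_vial",.062)):
    for d in viewer.silhouettes("top",q):
        m=d["region"].astype(np.uint8); 
        c=max(cv2.findContours(m,0,1)[0],key=cv2.contourArea)
        r=cv2.minAreaRect(c); b=cv2.boxPoints(r)
        print(q,round(d["conf"],2),np.round(r[0],1),"box px",b.round(1).tolist()); w=px2w(f,np.vstack([b,[r[0]]]),z)[:,:2]; print(w.round(3).tolist())
# edge/vials by pixel
for n,p,z in(("vialL",(277,270),.048),("vialR",(358,273),.048),("scint",(172,247),.062),("round",(373,223),.01),("tabfront",(320,288),0),("microtome corner",(414,190),.08),("microtome corner top",(410,182),.25)): print(n,px2w(f,p,z).round(3))
E
```

```text
lid 0.56 [438.8 229.2] box px [[381.8999938964844, 223.39999389648438], [455.29998779296875, 174.5], [495.6000061035156, 234.89999389648438], [422.20001220703125, 283.79998779296875]]
[[0.514, -0.126], [0.627, -0.3], [0.484, -0.385], [0.375, -0.212], [0.499, -0.255]]
lid_lip 0.55 [439.5 228.8] box px [[382.3999938964844, 221.60000610351562], [456.8999938964844, 174.0], [496.5, 235.89999389648438], [422.0, 283.5]]
[[0.519, -0.128], [0.63, -0.306], [0.482, -0.389], [0.377, -0.212], [0.501, -0.258]]
lid_lip 0.53 [438.8 228.8] box px [[381.79998779296875, 222.89999389648438], [454.70001220703125, 173.6999969482422], [495.8999938964844, 234.60000610351562], [423.0, 283.79998779296875]]
[[0.516, -0.126], [0.631, -0.301], [0.486, -0.387], [0.376, -0.215], [0.501, -0.257]]
rack_center 0.76 [230.7 260.8] box px [[208.5, 260.8999938964844], [214.5, 245.60000610351562], [252.89999389648438, 260.70001220703125], [246.89999389648438, 276.0]]
[[0.442, 0.285], [0.479, 0.271], [0.441, 0.178], [0.404, 0.192], [0.441, 0.231]]
slide_box 0.34 [439.6 228.9] box px [[382.79998779296875, 222.8000030517578], [455.79998779296875, 174.1999969482422], [496.3999938964844, 235.10000610351562], [423.5, 283.70001220703125]]
[[0.529, -0.138], [0.65, -0.323], [0.495, -0.414], [0.38, -0.23], [0.512, -0.276]]
scint_vial 0.64 [172.4 248.8] box px [[162.89999389648438, 251.3000030517578], [166.3000030517578, 241.10000610351562], [181.89999389648438, 246.3000030517578], [178.5, 256.5]]
[[0.463, 0.385], [0.487, 0.378], [0.474, 0.341], [0.45, 0.348], [0.468, 0.363]]
vialL [[0.416 0.118 0.048]]
vialR [[ 0.406 -0.073  0.048]]
scint [[0.473 0.364 0.062]]
round [[ 0.533 -0.116  0.01 ]]
tabfront [[0.375 0.018 0.   ]]
microtome corner [[ 0.598 -0.208  0.08 ]]
microtome corner top [[ 0.572 -0.167  0.25 ]]
```

View pics/wrist0.png

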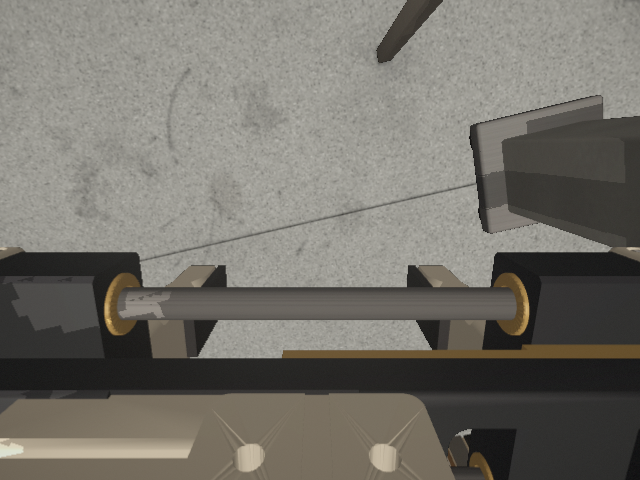

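Run:
```python
from h import *
f=viewer.grab_frame("top"); im=cv2.cvtColor(f["image"],cv2.COLOR_RGB2BGR)
a=im[165:295,375:505]; cv2.imwrite("pics/box.png",cv2.resize(a,None,fx=4.5,fy=4.5,interpolation=cv2.INTER_CUBIC))
c=np.array([(672,40),(762,165),(632,252),(543,120)])/2.2+[150,160]
w=px2w(f,c,.106)[:,:2]; print(w.round(4))
for i in range(4): print(np.linalg.norm(w[i]-w[(i+1)%4]).round(4), np.arctan2(*(w[(i+1)%4]-w[i])[::-1]).round(3))
print(w.mean(0))
```

```text
[[ 0.6183 -0.3   ]
 [ 0.4837 -0.3862]
 [ 0.3958 -0.2464]
 [ 0.5342 -0.1605]]
0.1598 -2.572
0.1652 2.132
0.163 0.555
0.1629 -1.029
[ 0.50798826 -0.27329195]
```

View pics/box.png

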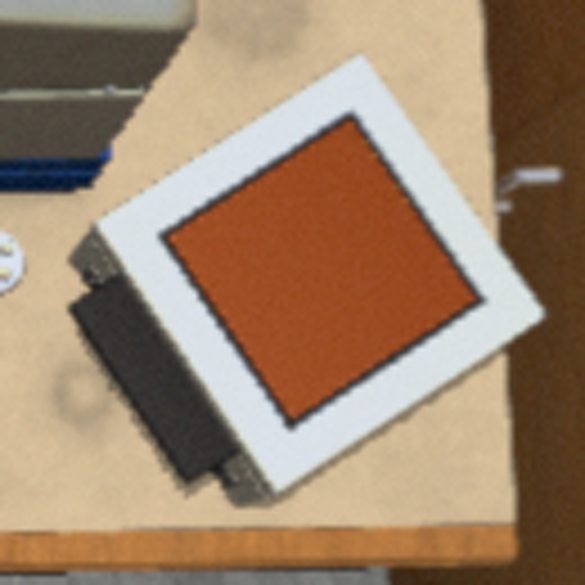

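Run:
```python
from h import *
t=viewer.grab_frame("top"); s=viewer.grab_frame("scene")
def tri(a,b):
    L=[]
    for f,p in((t,a),(s,b)):
        p0=px2w(f,p,0)[0];p1=px2w(f,p,.5)[0];d=(p1-p0)/np.linalg.norm(p1-p0);L.append((p0,d))
    A=sum(np.eye(3)-np.outer(d,d) for _,d in L);b_=sum((np.eye(3)-np.outer(d,d))@p for p,d in L)
    x=np.linalg.solve(A,b_);return x.round(3),[np.linalg.norm((np.eye(3)-np.outer(d,d))@(x-p)).round(4) for p,d in L]
print("lower body top corner",tri((414,172),(398,220)))
print("head corner",tri((416,170),(398,220)))
print("base corner",tri((414,188),(391,283)))
yaw=-1.017; X=np.array([np.cos(yaw),np.sin(yaw)]);Y=np.array([-X[1],X[0]])
tray=np.array([.508,-.273])
def B(x,y,z): return np.r_[tray+x*X+y*Y,z]
lp=px2w(t,np.array([(72,310),(188,487)])/4.5+[375,165],.089)[:,:2];print(lp.round(4),lp.mean(0),np.linalg.norm(lp[0]-lp[1]), [( (p-tray)@X,(p-tray)@Y) for p in lp])
for n,f in(("top",t),("scene",s)):
    im=cv2.cvtColor(f["image"],cv2.COLOR_RGB2BGR)
    im=cv2.resize(im,None,fx=4,fy=4,interpolation=cv2.INTER_CUBIC)
    def pl(P,c):
        q=((w2px(f,P)+.5)*4-.5).round().astype(int); cv2.polylines(im,[q.reshape(-1,1,2)],True,c,1)
    h=.0825
    for z in(.08,.106): pl([B(-.085,-h,z),B(-.085,h,z),B(.085,h,z),B(.085,-h,z)],(255,0,0))
    pl([B(-.117,-.055,.08),B(-.117,.055,.08),B(-.085,.055,.08),B(-.085,-.055,.08)],(0,255,0))
    c=im[165*4:295*4,375*4:505*4] if n=="top" else im[255*4:400*4,310*4:465*4]
    cv2.imwrite(f"pics/ov_{n}.png",c)
```

```text
lower body top corner (array([ 0.585, -0.173,  0.236]), [np.float64(0.0123), np.float64(0.0123)])
head corner (array([ 0.586, -0.176,  0.239]), [np.float64(0.0149), np.float64(0.0149)])
base corner (array([ 0.577, -0.195,  0.103]), [np.float64(0.0201), np.float64(0.0201)])
[[ 0.4923 -0.148 ]
 [ 0.4007 -0.2037]] [ 0.44650523 -0.17586731] 0.1071887384694727 [(np.float64(-0.11453492456722382), np.float64(0.05237333488836215)), (np.float64(-0.11537705701120818), np.float64(-0.054812095407102024))]
```

View pics/ov_top.png

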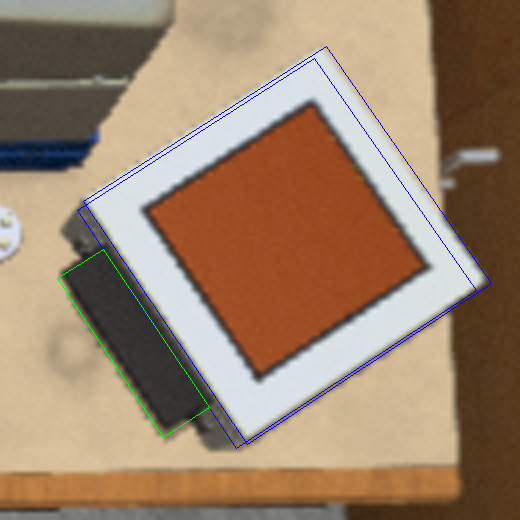

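View pics/ov_scene.png

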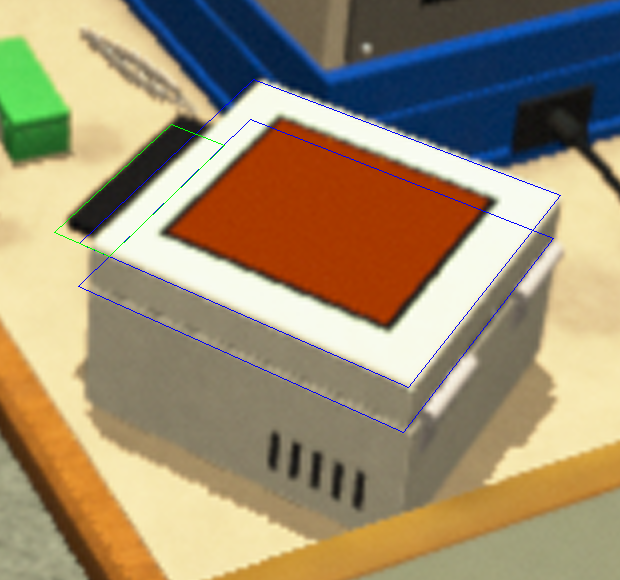

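```bash
cat > plan.py <<'E'
from h import *
YB=-1.017; XB=np.array([np.cos(YB),np.sin(YB)]);YBv=np.array([-XB[1],XB[0]])
def plan(wps,dmax=.060,amax=.18,start=None):
    """wps: list of (x,y,z,yaw)"""
    s=readout.get_state(); p=np.array(s["eef_pos"]);ps=s["ee_rot"][2]
    rows=[]
    for w in wps:
        d=np.array(w[:3])-p; dy=(w[3]-ps+np.pi)%(2*np.pi)-np.pi
        n=max(1,int(np.ceil(max(np.linalg.norm(d)/dmax,abs(dy)/amax))))
        for i in range(n):
            st=d/n
            tx=np.array([np.cos(ps),np.sin(ps)]);ty=np.array([np.sin(ps),-np.cos(ps)])
            rows.append((100*st[:2]@tx,100*st[:2]@ty,-100*st[2],-dy/n)); ps+=dy/n; p=p+st
    for i in range(0,len(rows),10): print("; ".join("%.2f %.2f %.2f %.3f"%r for r in rows[i:i+10]))
E
python3 - <<'E'
from plan import *
plan([(.30,.42,.2,-1.8),(.39,.27,.2,-1.7),(.415,.10,.2,-1.7),(.42,-.05,.19,-1.8),(.405,-.145,.16,-2.588)])
E
```

```text
3.95 -3.92 0.53 -0.000; 3.95 -3.92 0.53 -0.000; 3.95 -3.92 0.53 -0.000; 3.95 -3.91 0.53 -0.000; 3.96 -3.91 0.53 -0.000; 4.19 -4.06 -0.00 -0.033; 4.32 -3.92 -0.00 -0.033; 4.45 -3.77 -0.00 -0.033; 5.51 -1.56 0.00 -0.000; 5.51 -1.56 0.00 -0.000
5.51 -1.56 0.00 -0.000; 4.94 -0.81 0.33 0.033; 4.91 -0.97 0.33 0.033; 4.87 -1.14 0.33 0.033; 1.92 -0.14 0.60 0.158; 1.87 -0.44 0.60 0.158; 1.78 -0.73 0.60 0.158; 1.64 -1.00 0.60 0.158; 1.47 -1.24 0.60 0.158
```

What could be mistaken for the things I need:
- **Black lip:** top (403,253). The only other dark strips are the microtome base and handwheel, at (272,212).
- **Rack:** the white rack at top (231,261). Look-alikes are the rack at the back (436,28), which is out of reach, and the round capsule holder at (373,223).
- **Stain vial:** top (277,270) is the leftmost. Its look-alike is at (358,273), and I'll leave both alone.

The crops confirm the lip and rack choices. Next I move to the lip with the fingers shut.

Request:
apply_moves(deltas="3.95 -3.92 0.53 0; 3.95 -3.92 0.53 0; 3.95 -3.92 0.53 0; 3.95 -3.91 0.53 0; 3.96 -3.91 0.53 0; 4.2 -4.06 0 -0.033; 4.32 -3.92 0 -0.033; 4.45 -3.77 0 -0.033; 5.5 -1.56 0 0; 5.5 -1.56 0 0", gripper=1, squeeze=40)

```text
t: 2.8
eef_pos: [0.4062, 0.1547, 0.2003]
ee_rot: [-3.141, 0.0, -1.703]
force: [1.2, 0.3, 0.0]
width: 0.0008
```

Run:
```python
from plan import *
f=viewer.grab_frame("wrist"); cv2.imwrite("pics/w1.png",f["image"][:,:,::-1])
f=viewer.grab_frame("scene"); cv2.imwrite("pics/s1.png",f["image"][:,:,::-1])
plan([(.415,.10,.2,-1.7),(.42,-.05,.19,-1.8),(.405,-.145,.16,-2.588)])
```

```text
5.06 -1.63 0.02 -0.007; 4.94 -0.81 0.33 0.033; 4.91 -0.97 0.33 0.033; 4.87 -1.14 0.33 0.033; 1.92 -0.14 0.60 0.158; 1.87 -0.44 0.60 0.158; 1.78 -0.73 0.60 0.158; 1.64 -1.00 0.60 0.158; 1.47 -1.24 0.60 0.158
```

View pics/w1.png

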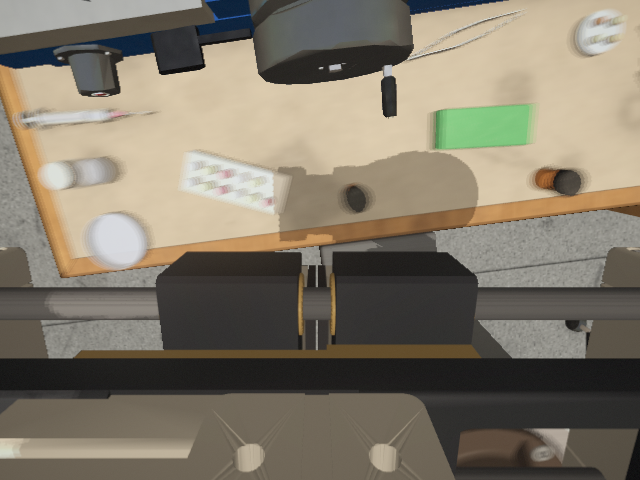

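View pics/s1.png

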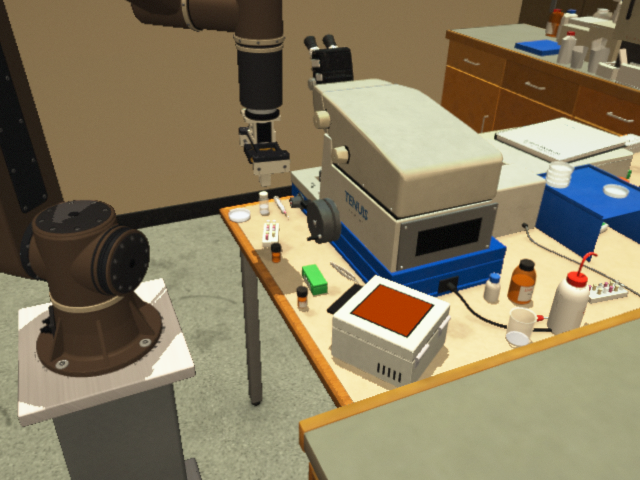

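Request:
apply_moves(deltas="5.06 -1.63 0 0; 4.94 -0.8 0.33 0.033; 4.9 -0.97 0.33 0.033; 4.87 -1.14 0.33 0.033; 1.92 -0.14 0.6 0.158; 1.87 -0.44 0.6 0.158; 1.78 -0.73 0.6 0.158; 1.64 -1 0.6 0.158; 1.47 -1.24 0.6 0.158; 0 0 0 0")

```text
t: 4.15
eef_pos: [0.4047, -0.1412, 0.1599]
ee_rot: [3.141, -0.001, -2.593]
force: [0.2, 0.9, 0.4]
width: 0.0004
```

Run:
```python
from plan import *
f=viewer.grab_frame("wrist"); cv2.imwrite("pics/w2.png",f["image"][:,:,::-1])
print(np.round(f["cam_to_world"],4).tolist())
f=viewer.grab_frame("scene"); cv2.imwrite("pics/s2.png",cv2.resize(f["image"][170:400,230:480,::-1],None,fx=2.6,fy=2.6,interpolation=cv2.INTER_CUBIC))
```

```text
[[-0.8534, 0.5053, 0.1282, 0.4388], [-0.5213, -0.8269, -0.211, -0.198], [-0.0006, -0.2469, 0.969, 0.3179], [0.0, 0.0, 0.0, 1.0]]
```

View pics/w2.png

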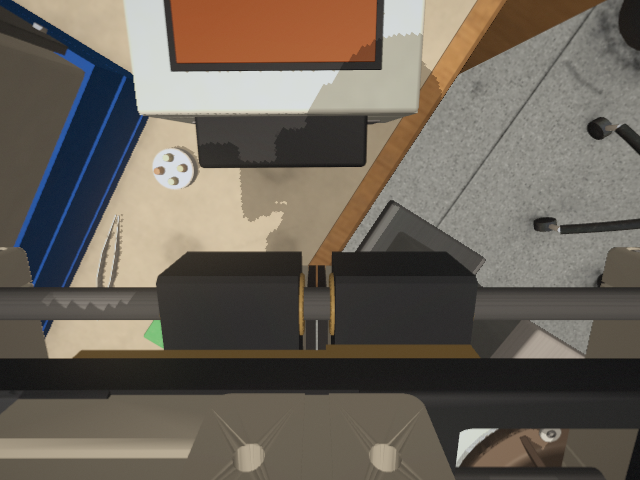

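View pics/s2.png

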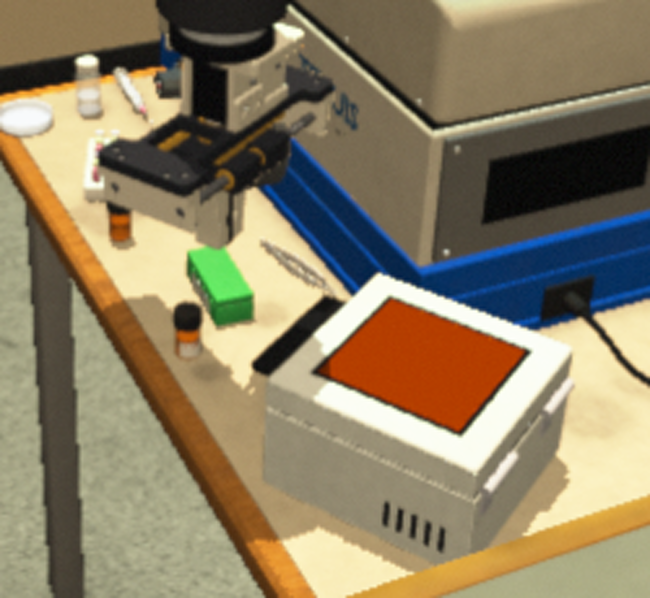

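Run:
```python
from plan import *
f=viewer.grab_frame("wrist")
im=f["image"][:,:,::-1].copy()
cv2.imwrite("pics/w2c.png",cv2.resize(im[90:190,110:450],None,fx=2.3,fy=2.3,interpolation=cv2.INTER_CUBIC))
l=px2w(f,[(200,166),(365,166)],.089)[:,:2]; print(l,np.linalg.norm(l[0]-l[1]),l.mean(0))
d=l[0]-l[1]; print("yaw y",np.arctan2(d[1],d[0]))
l2=px2w(f,[(200,167),(365,167)],.080)[:,:2]; print(np.linalg.norm(l2[0]-l2[1]),l2.mean(0))
w=px2w(f,[(170,70.5),(383,68)],.106)[:,:2];print("window",w,np.linalg.norm(w[0]-w[1]),np.arctan2(*(w[0]-w[1])[::-1]))
```

```text
[[ 0.49725618 -0.14566852]
 [ 0.40570958 -0.20209817]] 0.10754108555323813 [ 0.45148288 -0.17388334]
yaw y 0.5523937013528806
0.11183698475861731 [ 0.45161762 -0.17239281]
window [[ 0.53153268 -0.18812792]
 [ 0.42970785 -0.25237949]] 0.12040166105551003 0.5629030139257488
```

View pics/w2c.png

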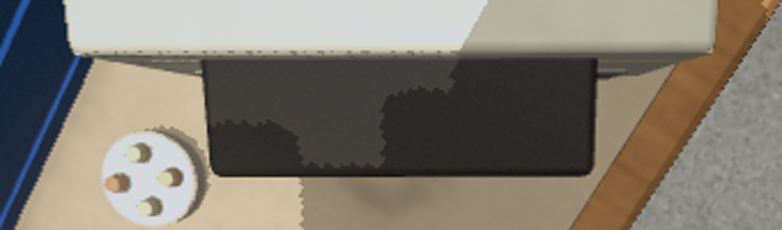

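Request:
apply_moves(deltas="0 0 5 0; 0 0 5.5 0; 0 -2 0 0; 0 -1 0 0; 0 -0.4 0 0; 0 0 0 0")

```text
t: 5.05
eef_pos: [0.4232, -0.1696, 0.0558]
ee_rot: [-3.141, 0.001, -2.592]
force: [-0.1, -0.1, 1.3]
width: 0.0005
```

Request:
apply_moves(deltas="0 -0.4 0 0; 0 -0.3 0 0; 0 -0.2 0 0; 0 0 0 0")

```text
t: 5.55
eef_pos: [0.4265, -0.1756, 0.0554]
ee_rot: [3.139, 0.0, -2.592]
force: [-6.4, 19.3, 13.7]
width: 0.0002
```

Request:
apply_moves(deltas="0 -0.05 -0.5 0; 0 -0.05 -0.7 0; 0 -0.05 -0.8 0; 0 0 0 0")

```text
t: 6.05
eef_pos: [0.427, -0.1767, 0.0747]
ee_rot: [3.138, 0.0, -2.592]
force: [-1.9, 16.2, -1.8]
width: 0.0006
```

Run:
```python
from plan import *
f=viewer.grab_frame("wrist"); cv2.imwrite("pics/w3.png",f["image"][:,:,::-1])
f=viewer.grab_frame("scene"); cv2.imwrite("pics/s3.png",cv2.resize(f["image"][170:400,230:480,::-1],None,fx=2.6,fy=2.6,interpolation=cv2.INTER_CUBIC))
```

```text
(no output)
```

View pics/s3.png

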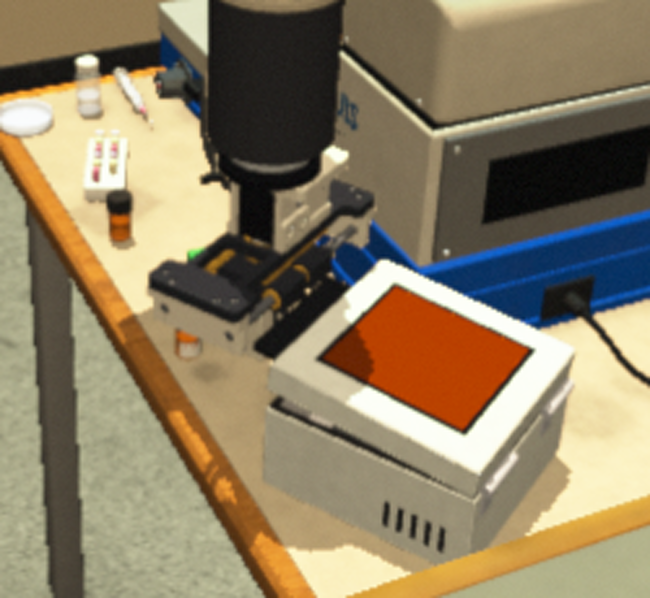

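View pics/w3.png

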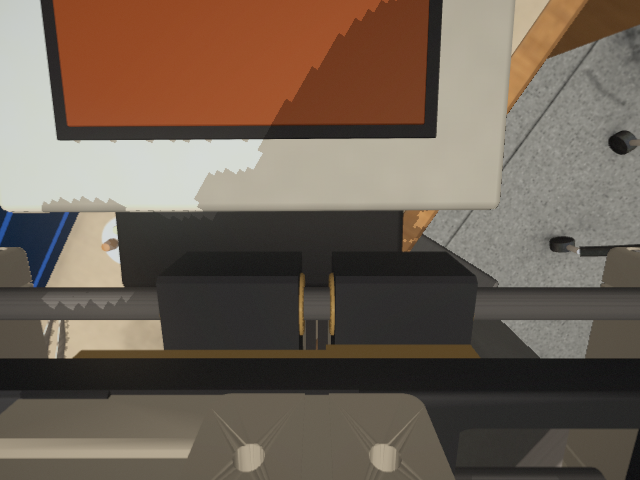

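Request:
apply_moves(deltas="0 -0.17 -1 0; 0 -0.18 -1 0; 0 -0.25 -1 0; 0 -0.25 -0.95 0; 0 -0.34 -0.95 0; 0 -0.35 -0.95 0; 0 -0.43 -0.9 0; 0 -0.45 -0.9 0; 0 0 0 0")

```text
t: 7.28
eef_pos: [0.4397, -0.1975, 0.1519]
ee_rot: [3.138, 0.0, -2.592]
force: [-6.8, 15.3, 6.3]
width: 0.0004
```

Request:
apply_moves(deltas="0 -0.52 -0.85 0; 0 -0.52 -0.85 0; 0 -0.6 -0.8 0; 0 -0.61 -0.8 0; 0 -0.68 -0.73 0; 0 -0.69 -0.73 0; 0 -0.75 -0.66 0; 0 -0.75 -0.66 0; 0 -0.81 -0.58 0; 0 -0.81 -0.58 0")

```text
t: 8.52
eef_pos: [0.4763, -0.2565, 0.2251]
ee_rot: [-3.141, 0.001, -2.591]
force: [-0.6, 3.3, 3.4]
width: 0.0006
```

Run:
```python
from plan import *
f=viewer.grab_frame("scene"); cv2.imwrite("pics/s4.png",cv2.resize(f["image"][170:400,230:480,::-1],None,fx=2.6,fy=2.6,interpolation=cv2.INTER_CUBIC))
```

```text
(no output)
```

View pics/s4.png

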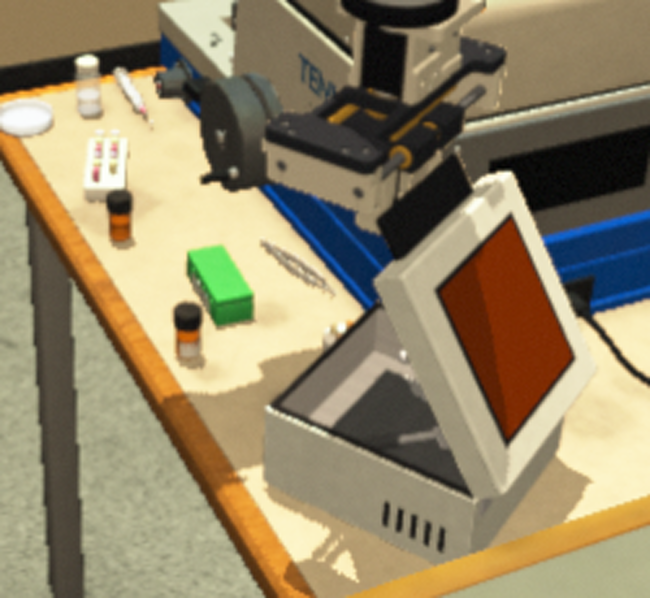

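Request:
apply_moves(deltas="0 -0.88 -0.48 0; 0 -0.9 -0.45 0; 0 -0.9 -0.4 0; 0 0 0 0; 0 0 0 0")

```text
t: 9.2
eef_pos: [0.4899, -0.2796, 0.2369]
ee_rot: [3.141, -0.0, -2.592]
force: [-0.1, -0.2, 0.3]
width: 0.0005
```

Run:
```python
from plan import *
f=viewer.grab_frame("scene"); cv2.imwrite("pics/s5.png",cv2.resize(f["image"][170:400,230:480,::-1],None,fx=2.6,fy=2.6,interpolation=cv2.INTER_CUBIC))
```

```text
(no output)
```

View pics/s5.png

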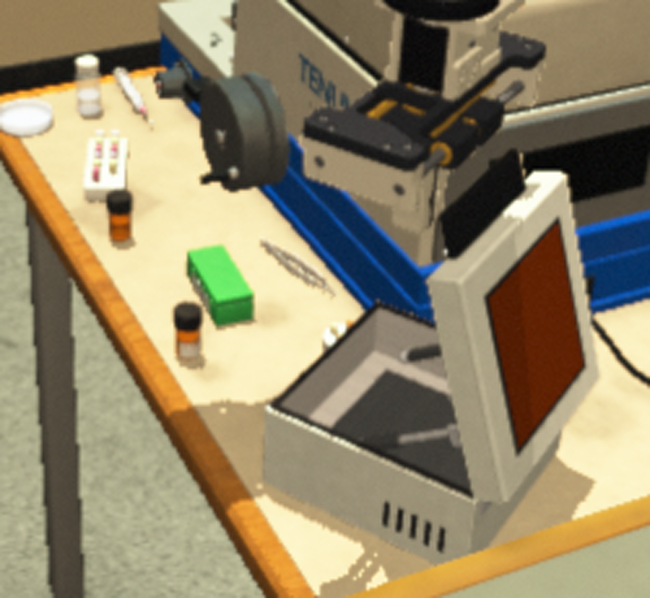

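Run:
```python
from plan import *
t=viewer.grab_frame("top"); 
im=t["image"][:,:,::-1]
cv2.imwrite("pics/t5.png",cv2.resize(im[170:295,150:350],None,fx=4,fy=4,interpolation=cv2.INTER_CUBIC))
s=viewer.grab_frame("scene")
cv2.imwrite("pics/s6.png",cv2.resize(s["image"][170:310,225:365,::-1],None,fx=4.2,fy=4.2,interpolation=cv2.INTER_CUBIC))
print(readout.get_state()["t"])
```

```text
9.35
```

View pics/t5.png

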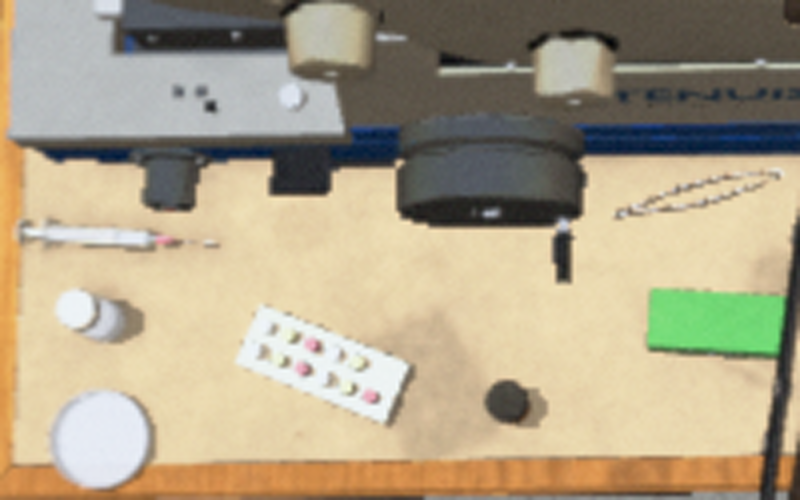

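View pics/s6.png

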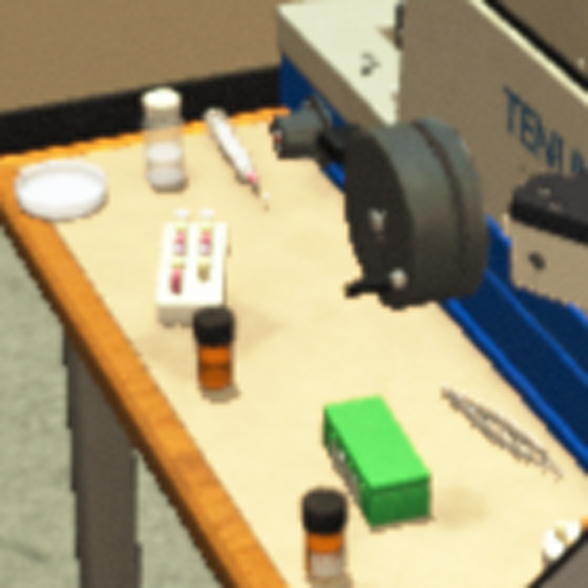

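```bash
cat >> plan.py <<'E'
def tri(t,s,a,b):
    L=[]
    for f,p in((t,a),(s,b)):
        p0=px2w(f,p,0)[0];p1=px2w(f,p,.3)[0];d=(p1-p0)/np.linalg.norm(p1-p0);L.append((p0,d))
    A=sum(np.eye(3)-np.outer(d,d) for _,d in L);b_=sum((np.eye(3)-np.outer(d,d))@p for p,d in L)
    x=np.linalg.solve(A,b_);return x.round(3),[np.linalg.norm((np.eye(3)-np.outer(d,d))@(x-p)).round(4) for p,d in L]
E
python3 - <<'E'
from plan import *
t=viewer.grab_frame("top");s=viewer.grab_frame("scene")
T=lambda a:np.array(a)/4+[150,170]; S=lambda a:np.array(a)/4.2+[225,170]
for n,a,b in(("hub",(490,212),(378,218)),("handle tip",(563,280),(350,290)),("handle base",(565,225),(400,277)),("knobL",(172,205),(277,140)),("knobM",(300,190),(350,150)),("scint top",(78,310),(162,98)),("vialL top",(508,400),(215,320))):
    print(n,tri(t,s,T(a),S(b)))
for n,a in(("whtop",(410,122)),("whbot",(405,303)),("whleft",(347,215))): 
    for x in(.48,):
        # intersect scene ray with plane x=.48
        p0=px2w(s,S(a),0)[0];p1=px2w(s,S(a),.3)[0];k=(x-p0[0])/(p1[0]-p0[0]);print(n,(p0+k*(p1-p0)).round(3))
c=px2w(t,T([(258,305),(412,365),(388,424),(237,363)]),.016)[:,:2]
print(c.round(4),[np.linalg.norm(c[i]-c[(i+1)%4]).round(4) for i in range(4)],[np.arctan2(*(c[(i+1)%4]-c[i])[::-1]).round(3) for i in range(4)],c.mean(0))
E
```

```text
hub (array([0.524, 0.125, 0.086]), [np.float64(0.0018), np.float64(0.0018)])
handle tip (array([0.487, 0.084, 0.068]), [np.float64(0.0029), np.float64(0.0029)])
handle base (array([0.519, 0.082, 0.07 ]), [np.float64(0.0022), np.float64(0.0022)])
knobL (array([0.538, 0.322, 0.04 ]), [np.float64(0.0009), np.float64(0.0009)])
knobM (array([0.547, 0.236, 0.072]), [np.float64(0.0079), np.float64(0.0079)])
scint top (array([0.474, 0.37 , 0.061]), [np.float64(0.0024), np.float64(0.0024)])
vialL top (array([0.418, 0.118, 0.044]), [np.float64(0.0018), np.float64(0.0018)])
whtop [ 0.48  -0.016  0.225]
whbot [ 0.48  -0.014  0.116]
whleft [0.48  0.064 0.129]
[[0.4792 0.2741]
 [0.4411 0.1796]
 [0.4054 0.1939]
 [0.4438 0.2862]] [np.float64(0.1019), np.float64(0.0384), np.float64(0.0999), np.float64(0.0375)] [np.float64(-1.954), np.float64(2.76), np.float64(1.177), np.float64(-0.33)] [0.44235716 0.2334728 ]
```

Run:
```python
from plan import *
plan([(.43,-.18,.25,-2.5),(.41,-.08,.25,-1.75),(.415,.06,.24,-1.7),(.36,.21,.20,-1.7)])
```

```text
-0.04 5.81 -0.63 -0.046; -0.31 5.80 -0.63 -0.046; -0.88 1.84 -0.00 -0.150; -1.14 1.69 -0.00 -0.150; -1.38 1.50 -0.00 -0.150; -1.59 1.28 -0.00 -0.150; -1.76 1.03 -0.00 -0.150; -4.62 0.67 0.33 -0.017; -4.63 0.59 0.33 -0.017; -4.64 0.51 0.33 -0.017
-4.72 2.46 1.33 -0.000; -4.72 2.46 1.33 -0.000; -4.72 2.46 1.33 -0.000
```

Request:
apply_moves(deltas="0 5.8 -0.63 -0.046; -0.3 5.8 -0.63 -0.046; -0.88 1.84 0 -0.15; -1.14 1.7 0 -0.15; -1.38 1.5 0 -0.15; -1.6 1.28 0 -0.15; -1.76 1.03 0 -0.15; -4.62 0.67 0.33 -0.017; -4.63 0.6 0.33 -0.017; -4.64 0.5 0.33 -0.017", gripper=-1, squeeze=20)

```text
t: 10.7
eef_pos: [0.4143, 0.0611, 0.2403]
ee_rot: [-3.141, 0.001, -1.698]
force: [1.7, -0.1, -0.7]
width: 0.087
```

Request:
apply_moves(deltas="-4.7 2.46 1.33 0; -4.7 2.46 1.33 0; -4.7 2.46 1.33 0; 0 0 0 0; 0 0 0 0")

```text
t: 11.32
eef_pos: [0.3591, 0.209, 0.2002]
ee_rot: [-3.142, -0.0, -1.697]
force: [0.0, -0.3, -0.5]
width: 0.0876
```

Run:
```python
from plan import *
f=viewer.grab_frame("wrist"); cv2.imwrite("pics/w7.png",f["image"][:,:,::-1])
s=viewer.grab_frame("scene");cv2.imwrite("pics/s7.png",cv2.resize(s["image"][200:400,270:480,::-1],None,fx=3,fy=3,interpolation=cv2.INTER_CUBIC))
np.save("w7.npy",f,allow_pickle=True)
```

```text
(no output)
```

View pics/w7.png

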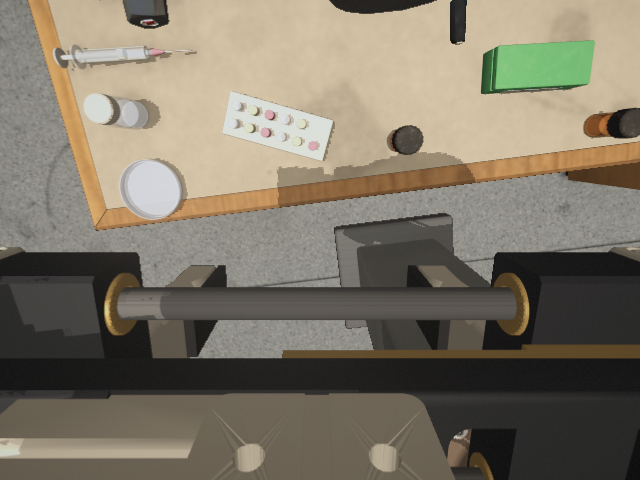

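View pics/s7.png

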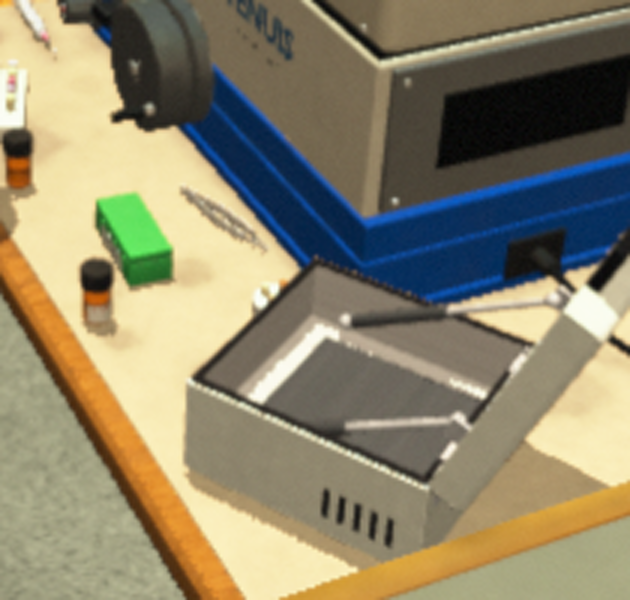

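Run:
```python
from plan import *
f=np.load("w7.npy",allow_pickle=True).item()
im=f["image"][:,:,::-1]
cv2.imwrite("pics/w7c.png",cv2.resize(im[70:180,200:450],None,fx=3.2,fy=3.2,interpolation=cv2.INTER_CUBIC))
for d in viewer.silhouettes("wrist","rack_center")[:2]:
    m=d["region"].astype(np.uint8);c=max(cv2.findContours(m,0,1)[0],key=cv2.contourArea)
    r=cv2.minAreaRect(c);b=cv2.boxPoints(r);print(d["conf"],b.round(1).tolist())
    w=px2w(f,b,.016)[:,:2];print(w.round(4).tolist(),[np.linalg.norm(w[i]-w[(i+1)%4]).round(4) for i in range(4)])
g=px2w(f,[(485,93),(592,81),(593,41),(497,44)],.0)[:,:2];print("green",g.round(3))
print("vials",px2w(f,[(408,139)],.048),px2w(f,[(628,123)],.048))
```

```text
0.68 [[218.3000030517578, 132.39999389648438], [230.39999389648438, 90.0], [334.1000061035156, 119.5999984741211], [322.0, 162.0]]
[[0.4473, 0.2914], [0.4829, 0.2729], [0.4449, 0.1809], [0.4075, 0.197]] [np.float64(0.0401), np.float64(0.0995), np.float64(0.0407), np.float64(0.1024)]
green [[ 0.452  0.033]
 [ 0.45  -0.069]
 [ 0.485 -0.068]
 [ 0.494  0.021]]
vials [[0.4190413 0.1211872 0.048    ]] [[ 0.40845593 -0.06577415  0.048     ]]
```

View pics/w7c.png

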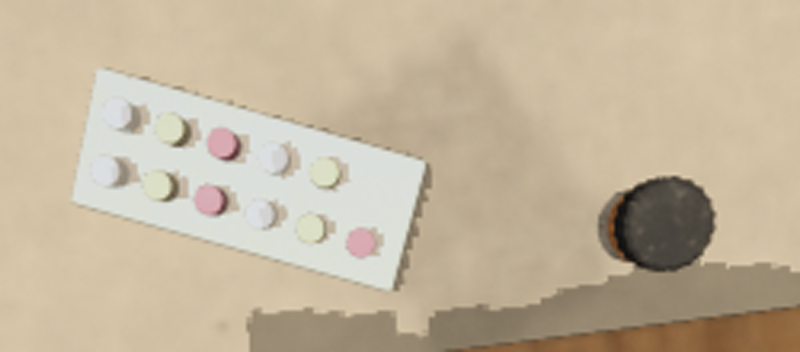

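Run:
```python
from plan import *
f=np.load("w7.npy",allow_pickle=True).item()
c=np.array([(98,68),(425,160),(397,290),(72,202)])/3.2+[200,70]
for z in(0.016,0.03):
    w=px2w(f,c,z)[:,:2]
    print(w.round(4).tolist(),[np.linalg.norm(w[i]-w[(i+1)%4]).round(4) for i in range(4)],[np.arctan2(*(w[(i+1)%4]-w[i])[::-1]).round(3) for i in range(4)],w.mean(0))
# capsule spacing along/across
k=np.array([(118,112),(170,128),(222,143),(274,157),(324,172),(108,170),(158,185),(210,200),(261,213),(311,228),(361,242)])/3.2+[200,70]
w=px2w(f,k,.03)[:,:2];print(np.linalg.norm(np.diff(w[5:],axis=0),axis=1),np.linalg.norm(w[:5]-w[5:10],axis=1))
# knobs
print(px2w(f,[(146,24),(458,42)],.05))
```

```text
[[0.4818, 0.2729], [0.4447, 0.1822], [0.4086, 0.1949], [0.4461, 0.2875]] [np.float64(0.098), np.float64(0.0383), np.float64(0.1), np.float64(0.0385)] [np.float64(-1.958), np.float64(2.804), np.float64(1.185), np.float64(-0.389)] [0.44530652 0.23439735]
[[0.4794, 0.27], [0.4439, 0.1829], [0.4092, 0.1951], [0.4452, 0.284]] [np.float64(0.094), np.float64(0.0368), np.float64(0.0959), np.float64(0.0369)] [np.float64(-1.958), np.float64(2.804), np.float64(1.185), np.float64(-0.389)] [0.44443935 0.23299335]
[0.01453106 0.01517178 0.01486578 0.0148082  0.01482832] [0.01591322 0.01584721 0.01590024 0.01575103 0.01580583]
[[0.53378745 0.32320981 0.05      ]
 [0.48937162 0.07715763 0.05      ]]
```

Request:
apply_moves(deltas="0 -4 -2 0; 0 0 0 0; 0 0 0 0")

```text
t: 11.85
eef_pos: [0.3989, 0.2027, 0.2199]
ee_rot: [3.141, -0.0, -1.701]
force: [-0.5, 0.2, -0.3]
width: 0.0875
```

Run:
```python
from plan import *
f=viewer.grab_frame("wrist"); cv2.imwrite("pics/w8.png",f["image"][:,:,::-1]); np.save("w8.npy",f,allow_pickle=True)
```

Request:
apply_moves(deltas="-5 -1 0 0; 0 0 0 0; 0 0 0 0")

```text
t: 12.28
eef_pos: [0.4145, 0.2518, 0.2196]
ee_rot: [3.141, -0.001, -1.698]
force: [-0.1, -0.2, 0.3]
width: 0.0877
```

Run:
```python
from plan import *
f=viewer.grab_frame("wrist"); cv2.imwrite("pics/w9.png",f["image"][:,:,::-1]); np.save("w9.npy",f,allow_pickle=True)
```

```text
(no output)
```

View pics/w8.png

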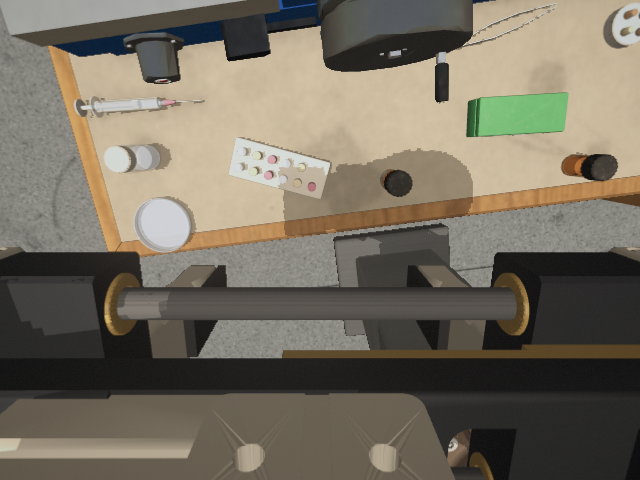

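View pics/w9.png

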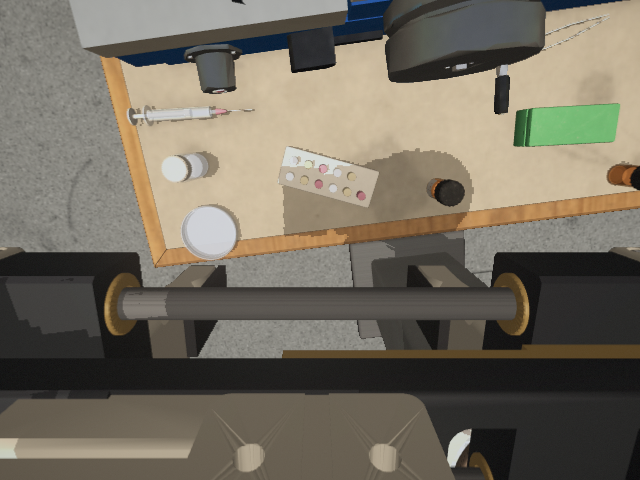

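Run:
```python
from plan import *
a=np.load("w8.npy",allow_pickle=True).item();b=np.load("w9.npy",allow_pickle=True).item()
t=viewer.grab_frame("top")
for n,p,q in(("kM BL",(231,60),(294,71)),("kM BR",(270,55),(335,65)),("kM TR",(268,16),(331,28)),("kL",(162,80),(217,89)),("hub",(394,53),(460,66)),("rimL",(322,62),(387,74)),("rimR",(472,32),(544,45)),("handle tip",(441,101),(501,112)),("hbase",(443,55),(503,68)),("rim lowest",(338,70),(402,82))): print(n,tri(a,b,p,q))
print(tri(t,b,(220,218.5),(294,71)),tri(t,b,(232,218),(335,65)))
w=px2w(b,[(288,147),(379,172),(371,206),(280,180)],.016)[:,:2];print(w.round(4),w.mean(0),[np.linalg.norm(w[i]-w[(i+1)%4]).round(4) for i in range(4)])
```

```text
kM BL (array([0.539, 0.254, 0.071]), [np.float64(0.0003), np.float64(0.0003)])
kM BR (array([0.537, 0.221, 0.08 ]), [np.float64(0.0009), np.float64(0.0009)])
kM TR (array([0.569, 0.219, 0.063]), [np.float64(0.0001), np.float64(0.0001)])
kL (array([0.541, 0.329, 0.029]), [np.float64(0.0004), np.float64(0.0004)])
hub (array([0.523, 0.126, 0.089]), [np.float64(0.0001), np.float64(0.0001)])
rimL (array([0.526, 0.181, 0.084]), [np.float64(0.0002), np.float64(0.0002)])
rimR (array([0.526, 0.076, 0.109]), [np.float64(0.0006), np.float64(0.0006)])
handle tip (array([0.486, 0.086, 0.071]), [np.float64(0.0004), np.float64(0.0004)])
hbase (array([0.521, 0.081, 0.064]), [np.float64(0.0002), np.float64(0.0002)])
rim lowest (array([0.519, 0.169, 0.081]), [np.float64(0.0002), np.float64(0.0002)])
(array([0.542, 0.254, 0.053]), [np.float64(0.0011), np.float64(0.0011)]) (array([0.537, 0.221, 0.08 ]), [np.float64(0.0008), np.float64(0.0008)])
[[0.481  0.2718]
 [0.4443 0.1824]
 [0.41   0.1937]
 [0.4492 0.2849]] [0.4460936  0.23318516] [np.float64(0.0966), np.float64(0.0361), np.float64(0.0993), np.float64(0.0344)]
```

Run:
```python
from plan import *
plan([(.4269,.2406,.215,-3.527)])
```

```text
0.08 -0.12 0.05 0.166; 0.06 -0.14 0.05 0.166; 0.04 -0.14 0.05 0.166; 0.01 -0.15 0.05 0.166; -0.01 -0.15 0.05 0.166; -0.03 -0.14 0.05 0.166; -0.06 -0.14 0.05 0.166; -0.08 -0.13 0.05 0.166; -0.10 -0.11 0.05 0.166; -0.12 -0.09 0.05 0.166
-0.13 -0.07 0.05 0.166
```

Request:
apply_moves(deltas="0 -0.13 0 0.183; 0 -0.14 0 0.183; 0 -0.15 0 0.183; 0 -0.15 0 0.183; 0 -0.16 0 0.183; 0 -0.16 0 0.183; 0 -0.16 0 0.183; 0 -0.16 0 0.183; -0.12 -0.14 0 0.183; -0.12 -0.14 0 0.183")

```text
t: 13.62
eef_pos: [0.4247, 0.2404, 0.2204]
ee_rot: [3.141, 0.0, 2.748]
force: [0.5, 0.2, -0.3]
width: 0.0875
```

Request:
apply_moves(deltas="0 0 5 0; 0 0 5 0; 0 0 3 0; 0 0 0 0; 0 0 0 0")

```text
t: 14.25
eef_pos: [0.4256, 0.2415, 0.0915]
ee_rot: [3.14, 0.001, 2.755]
force: [-0.4, -0.6, 0.5]
width: 0.0874
```

Run:
```python
from plan import *
f=viewer.grab_frame("wrist"); cv2.imwrite("pics/w10.png",f["image"][:,:,::-1]); np.save("w10.npy",f,allow_pickle=True)
s=viewer.grab_frame("scene");cv2.imwrite("pics/s10.png",cv2.resize(s["image"][150:290,220:360,::-1],None,fx=4.2,fy=4.2,interpolation=cv2.INTER_CUBIC))
plan([(.4269,.2406,.08,-3.527)])
```

```text
-0.15 -0.08 1.19 -0.001
```

View pics/w10.png

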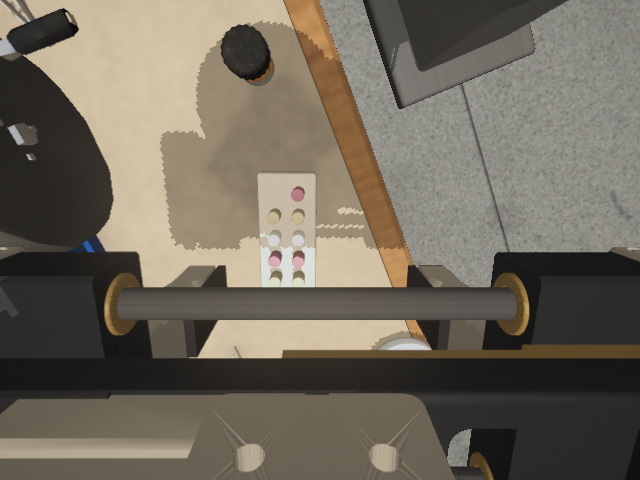

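View pics/s10.png

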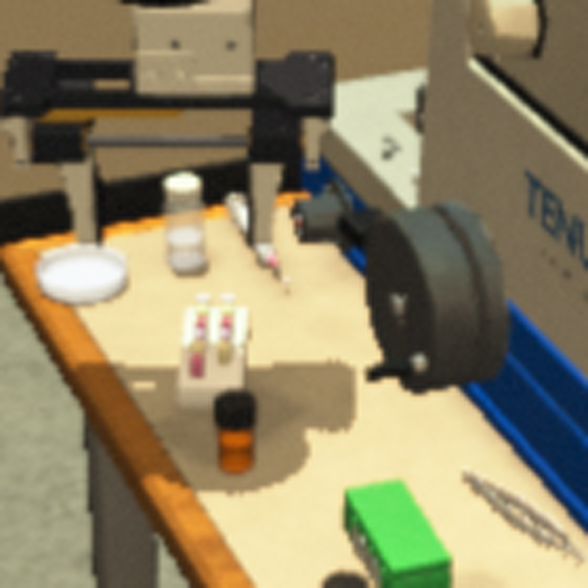

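Run:
```python
from plan import *
f=np.load("w10.npy",allow_pickle=True).item(); s=readout.get_state()
im=f["image"][:,:,::-1];cv2.imwrite("pics/w10c.png",cv2.resize(im[160:300,200:380],None,fx=4,fy=4,interpolation=cv2.INTER_CUBIC))
p=s["eef_pos"];ps=s["ee_rot"][2];tx=np.array([np.cos(ps),np.sin(ps)]);ty=np.array([np.sin(ps),-np.cos(ps)])
for z in(.016,.0,.03):
    w=px2w(f,[(259,180),(316,180),(260,240),(316,240)],z)[:,:2]-p[:2]
    print(z,np.c_[w@tx,w@ty].round(4).tolist())
w=px2w(f,[(288,173)],.016)[:,:2]-p[:2];print(w@ty)
```

```text
0.016 [[-0.0386, -0.0436], [-0.0004, -0.0436], [-0.0396, -0.0018], [-0.0004, -0.0018]]
0.0 [[-0.0412, -0.0419], [-0.0004, -0.0419], [-0.0423, 0.0027], [-0.0004, 0.0026]]
0.03 [[-0.0362, -0.045], [-0.0003, -0.045], [-0.0372, -0.0057], [-0.0004, -0.0057]]
[-0.04819561]
```

View pics/w10c.png

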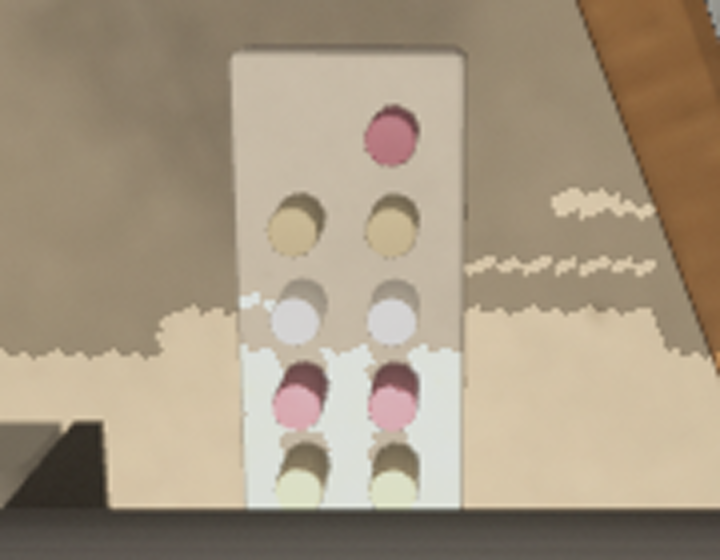

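Request:
apply_moves(deltas="-0.1 0 2.5 0; 0 0 2.5 0; 0 0 1.5 0; 0 0 1 0; 0 0 0.5 0; 0 0 0 0")

```text
t: 15.1
eef_pos: [0.4262, 0.2409, 0.0105]
ee_rot: [3.141, 0.0, 2.755]
force: [1.2, 0.1, -0.0]
width: 0.0879
```

Request:
apply_moves(deltas="0 0 0.4 0; 0 0 0.2 0; 0 0 0 0")

```text
t: 15.48
eef_pos: [0.4259, 0.2407, 0.0041]
ee_rot: [-3.141, -0.0, 2.755]
force: [0.7, -0.2, 0.2]
width: 0.0877
```

Run:
```python
from plan import *
f=viewer.grab_frame("wrist"); cv2.imwrite("pics/w11.png",f["image"][:,:,::-1])
s=viewer.grab_frame("scene");cv2.imwrite("pics/s11.png",cv2.resize(s["image"][150:290,220:360,::-1],None,fx=4.2,fy=4.2,interpolation=cv2.INTER_CUBIC))
```

```text
(no output)
```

View pics/w11.png

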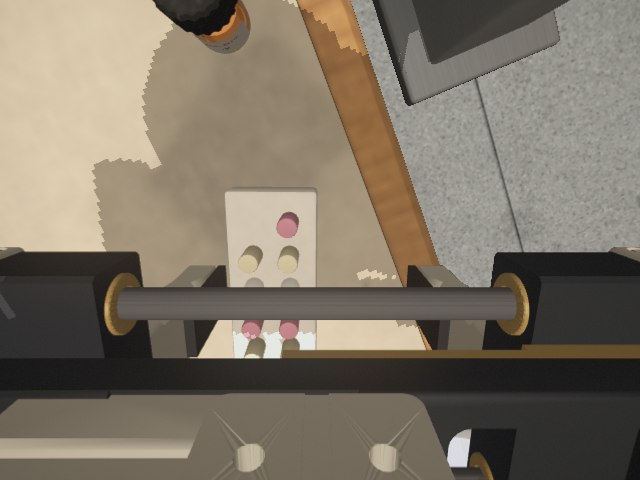

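View pics/s11.png

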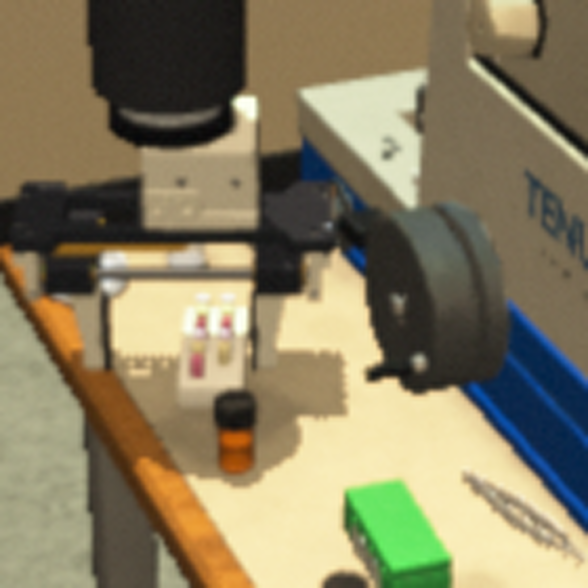

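Request:
apply_moves(deltas="0 0 0 0; 0 0 0 0; 0 0 0 0", gripper=-0.6, squeeze=15)

```text
t: 15.95
eef_pos: [0.4261, 0.2408, 0.0043]
ee_rot: [3.141, 0.0, 2.755]
force: [0.1, -0.5, -0.1]
width: 0.0708
```

Request:
apply_moves(deltas="0 0 0 0; 0 0 0 0; 0 0 0 0", gripper=-0.3)

```text
t: 16.32
eef_pos: [0.4261, 0.2408, 0.0042]
ee_rot: [3.141, 0.0, 2.755]
force: [1.2, -1.1, 0.2]
width: 0.0572
```

Request:
apply_moves(deltas="0 0 0 0; 0 0 0 0; 0 0 0 0", gripper=0)

```text
t: 16.7
eef_pos: [0.426, 0.2408, 0.0042]
ee_rot: [3.142, 0.0, 2.755]
force: [1.0, -0.8, 1.4]
width: 0.0443
```

Request:
apply_moves(deltas="0 0 0 0; 0 0 0 0; 0 0 0 0; 0 0 0 0", gripper=1)

```text
t: 17.2
eef_pos: [0.426, 0.2408, 0.0042]
ee_rot: [3.142, 0.0, 2.755]
force: [1.0, -1.2, 1.8]
width: 0.0396
```

Run:
```python
from plan import *
f=viewer.grab_frame("wrist"); cv2.imwrite("pics/w12.png",f["image"][:,:,::-1]);np.save("w12.npy",f,allow_pickle=True)
s=viewer.grab_frame("scene");cv2.imwrite("pics/s12.png",cv2.resize(s["image"][150:290,220:360,::-1],None,fx=4.2,fy=4.2,interpolation=cv2.INTER_CUBIC))
```

```text
(no output)
```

View pics/w12.png

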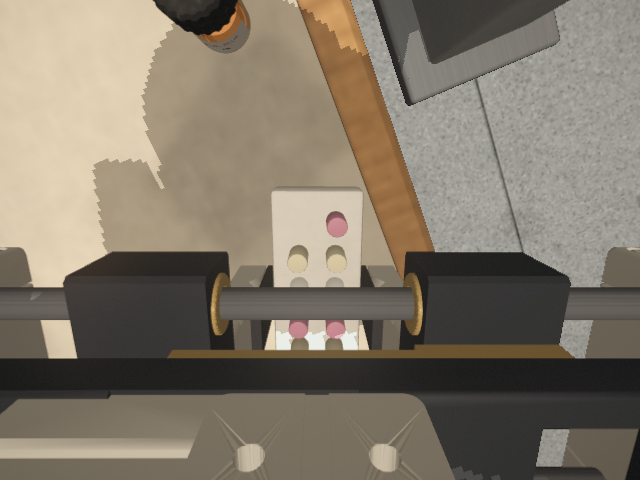

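View pics/s12.png

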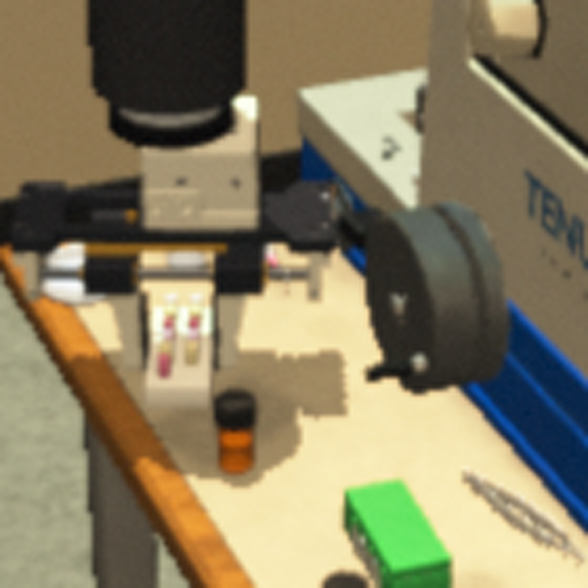

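Run:
```python
from plan import *
f=np.load("w12.npy",allow_pickle=True).item(); s=readout.get_state()
p=s["eef_pos"];ps=s["ee_rot"][2];tx=np.array([np.cos(ps),np.sin(ps)]);ty=np.array([np.sin(ps),-np.cos(ps)])
for z in(.0,.016,.03):
    w=px2w(f,[(272,190),(362,190),(317,187)],z)[:,:2]-p[:2]
    print(z,np.c_[w@tx,w@ty].round(4).tolist())
```

```text
0.0 [[-0.0208, -0.0457], [0.0213, -0.0457], [0.0002, -0.0471]]
0.016 [[-0.0188, -0.0478], [0.0192, -0.0478], [0.0002, -0.049]]
0.03 [[-0.017, -0.0496], [0.0174, -0.0496], [0.0002, -0.0507]]
```

Request:
apply_moves(deltas="0 0 -0.5 0; 0 0 -0.8 0; 0 0 -1.2 0; 0 0 0 0; 0 0 0 0", squeeze=25)

```text
t: 17.92
eef_pos: [0.4259, 0.2408, 0.0293]
ee_rot: [3.141, 0.0, 2.754]
force: [0.2, -0.8, -1.5]
width: 0.0395
```

Run:
```python
from plan import *
f=viewer.grab_frame("wrist"); cv2.imwrite("pics/w13.png",f["image"][:,:,::-1]);np.save("w13.npy",f,allow_pickle=True)
s=viewer.grab_frame("scene");cv2.imwrite("pics/s13.png",cv2.resize(s["image"][150:290,220:360,::-1],None,fx=4.2,fy=4.2,interpolation=cv2.INTER_CUBIC))
```

```text
(no output)
```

View pics/w13.png

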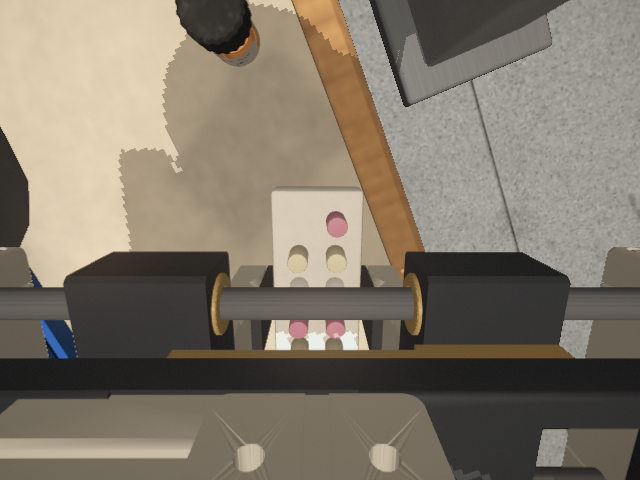

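View pics/s13.png

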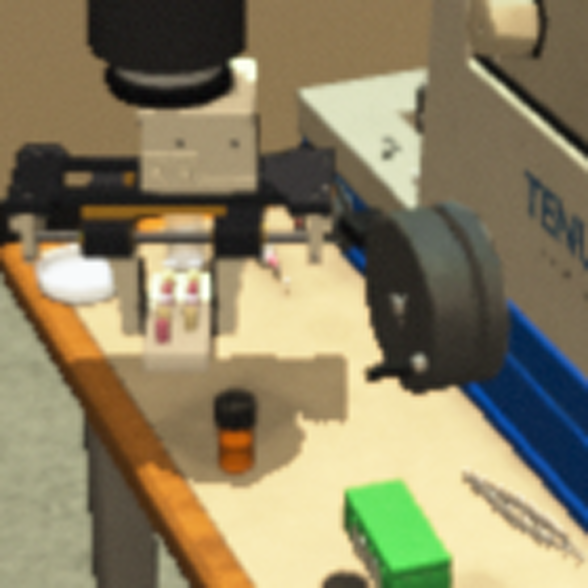

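Run:
```python
from plan import *
plan([(.42,.24,.13,2.755),(.41,.22,.22,2.7)],dmax=.03)
print()
plan([(.42,.24,.13,2.755),(.41,.22,.22,2.7),(.41,.10,.22,2.3),(.42,-.05,.22,2.127),(.47,-.20,.22,2.127),(.5024,-.2635,.22,2.127)],dmax=.032)
```

```text
0.13 -0.07 -2.53 -0.000; 0.13 -0.07 -2.53 -0.000; 0.13 -0.07 -2.53 -0.000; 0.13 -0.07 -2.53 -0.000; 0.04 -0.56 -2.25 0.014; 0.04 -0.56 -2.25 0.014; 0.03 -0.56 -2.25 0.014; 0.02 -0.56 -2.25 0.014

0.13 -0.07 -2.53 -0.000; 0.13 -0.07 -2.53 -0.000; 0.13 -0.07 -2.53 -0.000; 0.13 -0.07 -2.53 -0.000; 0.06 -0.74 -3.00 0.018; 0.04 -0.74 -3.00 0.018; 0.03 -0.74 -3.00 0.018; -1.28 -2.71 -0.00 0.100; -1.55 -2.57 -0.00 0.100; -1.80 -2.40 -0.00 0.100
-2.03 -2.21 -0.00 0.100; -2.37 -1.85 -0.00 0.035; -2.43 -1.77 -0.00 0.035; -2.49 -1.68 -0.00 0.035; -2.55 -1.59 -0.00 0.035; -2.60 -1.50 -0.00 0.035; -3.08 -0.73 -0.00 -0.000; -3.08 -0.73 -0.00 -0.000; -3.08 -0.73 -0.00 -0.000; -3.08 -0.73 -0.00 -0.000
-3.08 -0.73 -0.00 -0.000; -2.37 -0.20 -0.00 -0.000; -2.37 -0.20 -0.00 -0.000; -2.37 -0.20 -0.00 -0.000
```

Request:
apply_moves(deltas="0.13 -0.07 -1.5 0; 0.13 -0.07 -2.5 0; 0.13 -0.07 -3 0; 0.13 -0.07 -3.1 0; 0.06 -0.74 -3 0.018; 0 -0.74 -3 0.018; 0 -0.74 -3 0.018; -1.28 -2.7 0 0.1; -1.55 -2.57 0 0.1; -1.8 -2.4 0 0.1")

```text
t: 19.27
eef_pos: [0.4106, 0.129, 0.2211]
ee_rot: [3.141, 0.0, 2.398]
force: [-0.1, 0.5, -0.9]
width: 0.0398
```

Request:
apply_moves(deltas="-2 -2.2 0 0.1; -2.37 -1.85 0 0.035; -2.43 -1.77 0 0.035; -2.5 -1.68 0 0.035; -2.55 -1.6 0 0.035; -2.6 -1.5 0 0.035; -3.08 -0.73 0 0; -3.08 -0.73 0 0; -3.08 -0.73 0 0; -3.08 -0.73 0 0")

```text
t: 20.52
eef_pos: [0.4608, -0.1709, 0.221]
ee_rot: [3.141, 0.0, 2.126]
force: [0.4, 0.5, -1.3]
width: 0.0399
```

Run:
```python
from plan import *
plan([(.5024,-.2635,.22,2.127)],dmax=.025)
f=viewer.grab_frame("wrist"); cv2.imwrite("pics/w14.png",f["image"][:,:,::-1]);np.save("w14.npy",f,allow_pickle=True)
```

```text
-2.01 -0.27 0.02 -0.000; -2.01 -0.27 0.02 -0.000; -2.01 -0.27 0.02 -0.000; -2.01 -0.27 0.02 -0.000; -2.01 -0.27 0.02 -0.000
```

View pics/w14.png

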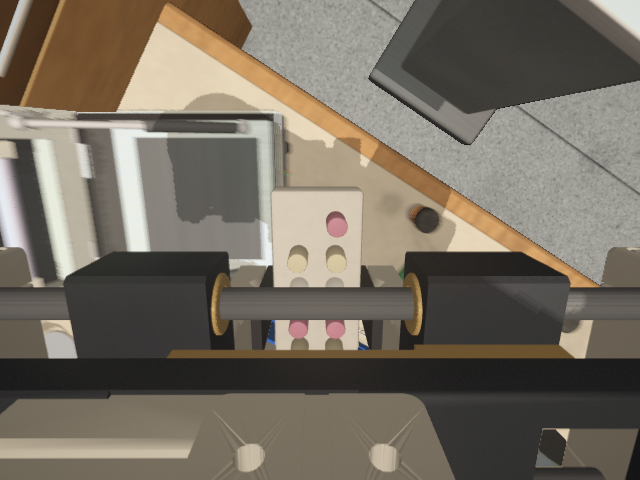

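Request:
apply_moves(deltas="-2 -0.27 0 0; -2 -0.27 0 0; -1.8 -0.27 0 0; -1.2 -0.27 0 0; 0 0 0 0; 0 0 0 0")

```text
t: 21.32
eef_pos: [0.4883, -0.2348, 0.2202]
ee_rot: [-3.142, -0.0, 2.125]
force: [0.7, 0.1, -1.2]
width: 0.0401
```

Run:
```python
from plan import *
f=viewer.grab_frame("wrist"); cv2.imwrite("pics/w15.png",f["image"][:,:,::-1]);np.save("w15.npy",f,allow_pickle=True)
plan([(.5024,-.2635,.22,2.127)],dmax=.025)
s=viewer.grab_frame("scene");cv2.imwrite("pics/s15.png",cv2.resize(s["image"][180:400,270:490,::-1],None,fx=2.7,fy=2.7,interpolation=cv2.INTER_CUBIC))
```

```text
-1.59 -0.16 0.01 -0.001; -1.59 -0.16 0.01 -0.001
```

View pics/w15.png

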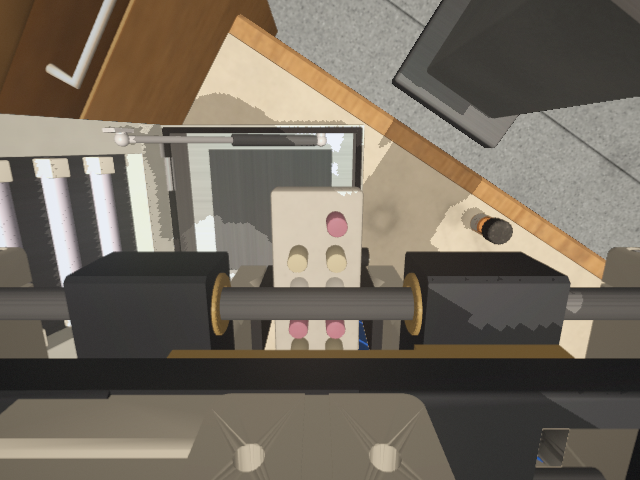

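View pics/s15.png

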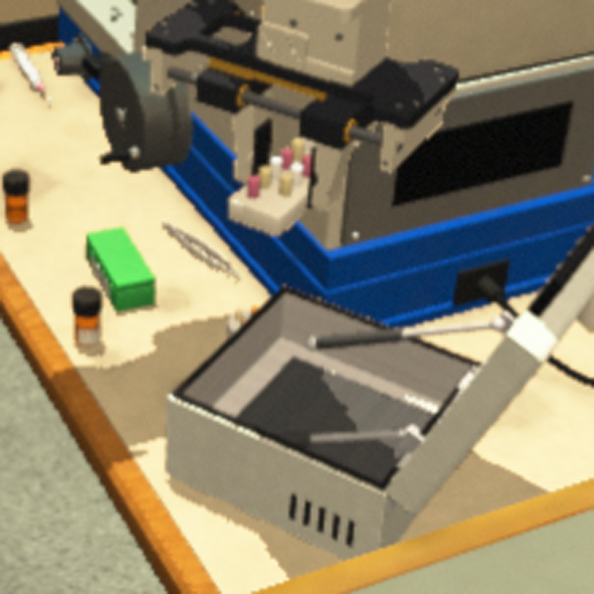

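Run:
```python
from plan import *
f=np.load("w15.npy",allow_pickle=True).item()
yaw=-1.015;X=np.array([np.cos(yaw),np.sin(yaw)]);Y=np.array([-X[1],X[0]])
t0=np.array([.511,-.2735])
for n,p,z in(("matBack",(209,150),.032),("matFront",(331,150),.032),("mat front lower",(333,185),.032),("rimBack",(163,128),.078),("rimFront",(362,127),.078),("strut f",(322,140),.08),("strut b",(122,140),.13)):
    w=px2w(f,[p],z)[0,:2]-t0; print(n,(w@X).round(4),(w@Y).round(4))
cv2.imwrite("pics/w15c.png",cv2.resize(f["image"][110:290,100:400,::-1],None,fx=2.6,fy=2.6,interpolation=cv2.INTER_CUBIC))
```

```text
matBack 0.0596 -0.0599
matFront -0.059 -0.0598
mat front lower -0.0613 -0.0258
rimBack 0.0825 -0.0784
rimFront -0.0826 -0.079
strut f -0.0494 -0.0686
strut b 0.0897 -0.0682
```

View pics/w15c.png

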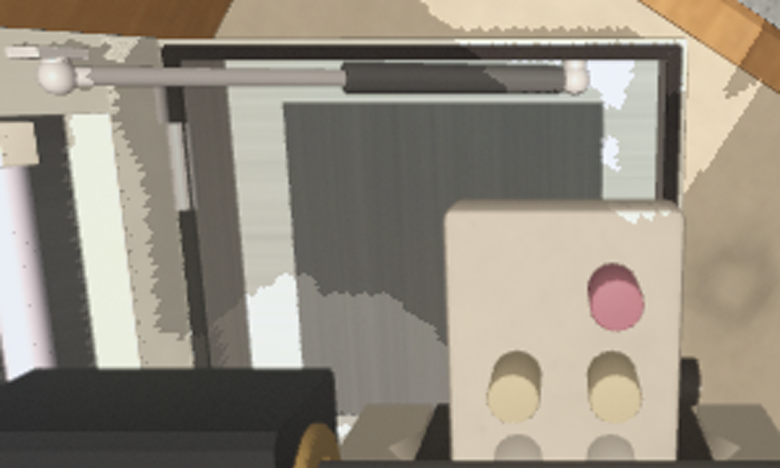

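Request:
apply_moves(deltas="-1.2 0 0 0; -1.3 -0.06 1 0; -0.7 0 2.5 0; 0 0 3 0; 0 0 3 0; 0 0 2.5 0; 0 0 1.5 0; 0 0 0 0; 0 0 0 0")

```text
t: 22.55
eef_pos: [0.5057, -0.2629, 0.0859]
ee_rot: [3.141, 0.001, 2.126]
force: [-0.2, 0.6, -1.0]
width: 0.0398
```

Run:
```python
from plan import *
f=viewer.grab_frame("wrist"); cv2.imwrite("pics/w16.png",f["image"][:,:,::-1]);np.save("w16.npy",f,allow_pickle=True)
s=viewer.grab_frame("scene");cv2.imwrite("pics/s16.png",cv2.resize(s["image"][180:400,270:490,::-1],None,fx=2.7,fy=2.7,interpolation=cv2.INTER_CUBIC))
p=readout.get_state()["eef_pos"][:2]-np.array([.5131,-.2722]);yaw=-1.015;X=np.array([np.cos(yaw),np.sin(yaw)]);Y=np.array([-X[1],X[0]]);print(p@X,p@Y)
```

```text
-0.011921482017157464 -0.0012531912174632304
```

View pics/w16.png

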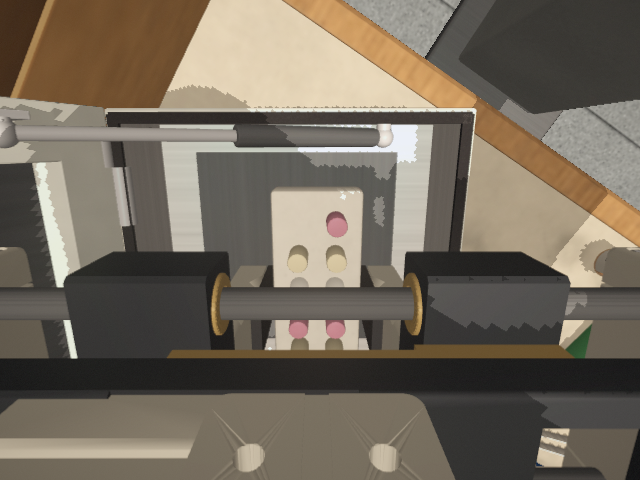

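View pics/s16.png

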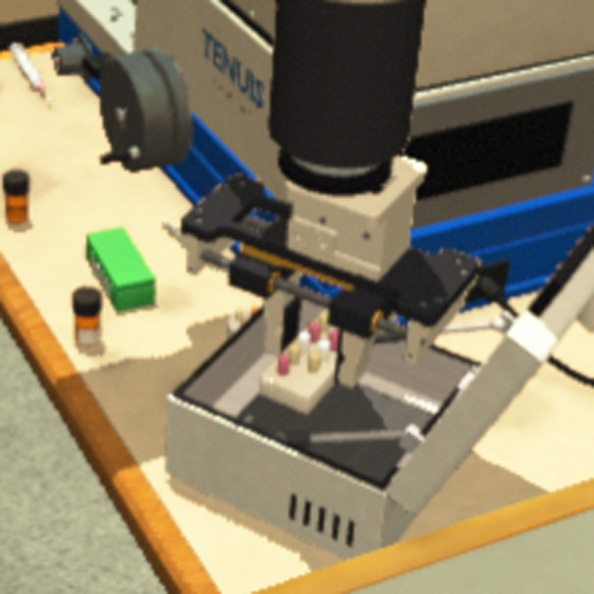

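Request:
apply_moves(deltas="0 0 1.5 0; 0 0 1.2 0; 0 0 0.8 0; 0 0 0.5 0; 0 0 0 0")

```text
t: 23.28
eef_pos: [0.5047, -0.2625, 0.0447]
ee_rot: [-3.141, -0.001, 2.126]
force: [0.3, -0.7, -0.5]
width: 0.0396
```

Run:
```python
from plan import *
f=viewer.grab_frame("wrist"); cv2.imwrite("pics/w17.png",f["image"][:,:,::-1]);np.save("w17.npy",f,allow_pickle=True)
s=viewer.grab_frame("scene");cv2.imwrite("pics/s17.png",cv2.resize(s["image"][220:400,330:490,::-1],None,fx=3.3,fy=3.3,interpolation=cv2.INTER_CUBIC))
```

```text
(no output)
```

View pics/w17.png

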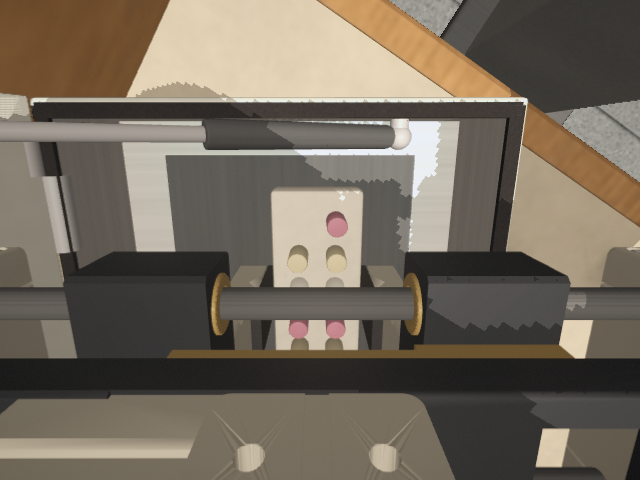

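View pics/s17.png

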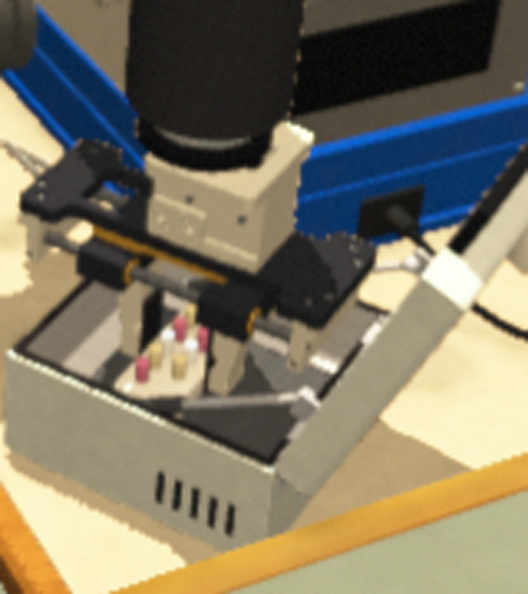

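Request:
apply_moves(deltas="0 0 0.4 0; 0 0 0.3 0; 0 0 0 0")

```text
t: 23.75
eef_pos: [0.5047, -0.2625, 0.0379]
ee_rot: [-3.141, -0.0, 2.125]
force: [-0.9, -0.3, 0.2]
width: 0.0396
```

Request:
apply_moves(deltas="0 0 0.15 0; 0 0 0 0; 0 0 0 0")

```text
t: 24.12
eef_pos: [0.505, -0.2625, 0.0367]
ee_rot: [3.142, 0.0, 2.126]
force: [-0.3, 0.1, -1.5]
width: 0.0397
```

Request:
apply_moves(deltas="0 0 0.1 0; 0 0 0 0; 0 0 0 0")

```text
t: 24.5
eef_pos: [0.5051, -0.2626, 0.0362]
ee_rot: [3.141, 0.0, 2.126]
force: [-2.6, 0.3, 5.0]
width: 0.0397
```

Request:
apply_moves(deltas="0 0 0.1 0; 0 0 0 0; 0 0 0 0")

```text
t: 24.88
eef_pos: [0.5051, -0.2625, 0.0362]
ee_rot: [3.141, 0.001, 2.126]
force: [-4.6, 4.4, 14.9]
width: 0.0393
```

Request:
apply_moves(deltas="0 0 -0.12 0; 0 0 0 0")

```text
t: 25.12
eef_pos: [0.5052, -0.2625, 0.0362]
ee_rot: [3.141, 0.0, 2.126]
force: [-0.8, 2.3, 6.2]
width: 0.04
```

Request:
apply_moves(deltas="0 0 0 0; 0 0 0 0; 0 0 0 0; 0 0 0 0", gripper=-0.3)

```text
t: 25.62
eef_pos: [0.5049, -0.2626, 0.0357]
ee_rot: [-3.141, -0.0, 2.126]
force: [0.2, 0.7, 1.1]
width: 0.0567
```

Run:
```python
from plan import *
f=viewer.grab_frame("wrist"); cv2.imwrite("pics/w18.png",f["image"][:,:,::-1]);np.save("w18.npy",f,allow_pickle=True)
```

```text
(no output)
```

View pics/w18.png

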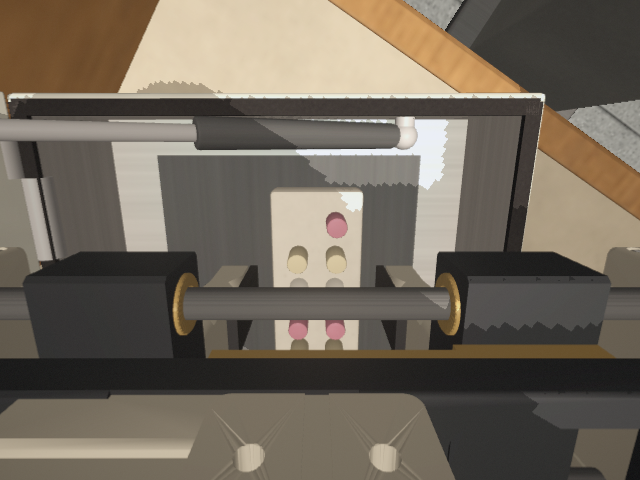

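Request:
apply_moves(deltas="0 0 -0.5 0; 0 0 -1 0; 0 0 -2 0; 0 0 -3.5 0; 0 0 -4.5 0; 0 0 -4.5 0; 1 0 0 0; 0 0 0 0; 0 0 0 0")

```text
t: 26.8
eef_pos: [0.4992, -0.2539, 0.1951]
ee_rot: [-3.141, -0.001, 2.126]
force: [0.1, 0.3, -1.0]
width: 0.0568
```

Run:
```python
from plan import *
f=viewer.grab_frame("wrist"); cv2.imwrite("pics/w19.png",f["image"][:,:,::-1]);np.save("w19.npy",f,allow_pickle=True)
s=viewer.grab_frame("scene");cv2.imwrite("pics/s19.png",cv2.resize(s["image"][180:400,270:490,::-1],None,fx=2.7,fy=2.7,interpolation=cv2.INTER_CUBIC))
a=np.load("w15.npy",allow_pickle=True).item();b=np.load("w17.npy",allow_pickle=True).item()
c=np.array([.5131,-.2722]);yaw=-1.015;X=np.array([np.cos(yaw),np.sin(yaw)]);Y=np.array([-X[1],X[0]])
for n,p,q in(("ball",(322,140),(400,137)),("cylend",(232,140),(204,134))):
    x,r=tri(a,b,p,q);print(n,(x[:2]-c)@X,(x[:2]-c)@Y,x[2],r)
```

```text
ball -0.05037299490706225 -0.07124613241498154 0.041 [np.float64(0.0), np.float64(0.0)]
cylend 0.02372145718473889 -0.07135644658356104 0.088 [np.float64(0.0002), np.float64(0.0002)]
```

View pics/w19.png

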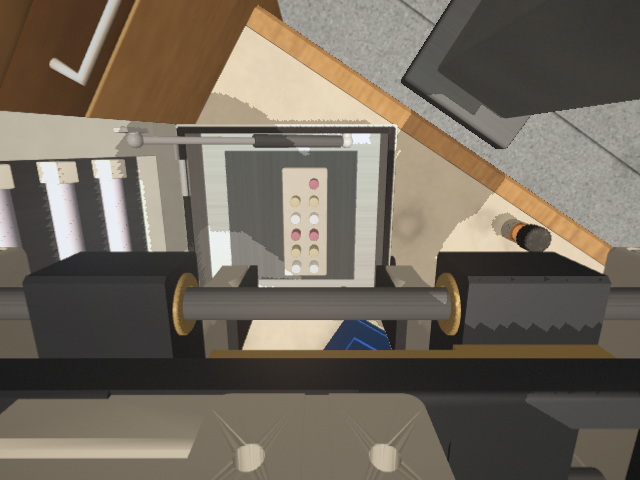

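View pics/s19.png

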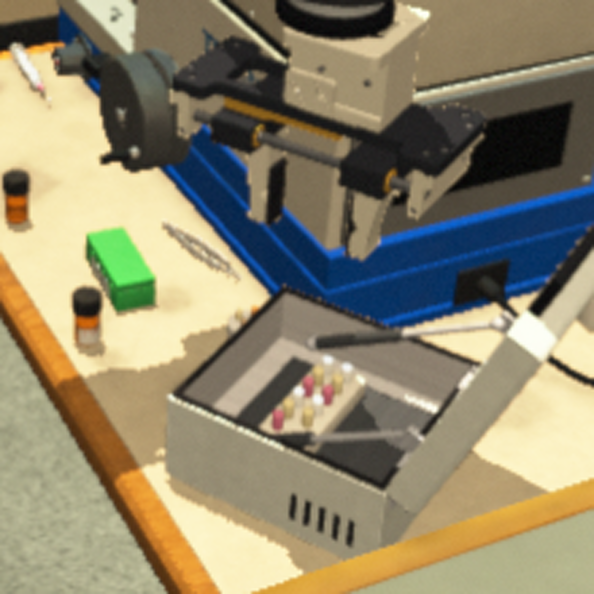

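Run:
```python
from plan import *
f=np.load("w19.npy",allow_pickle=True).item()
c=np.array([.5131,-.2722]);yaw=-1.015;X=np.array([np.cos(yaw),np.sin(yaw)]);Y=np.array([-X[1],X[0]])
def q(n,P,z):
    w=px2w(f,P,z)[:,:2]-c; print(n,np.c_[w@X,w@Y].round(4).tolist())
q("rack",[(283,168),(327,168),(283.5,276),(326,276)],.048)
q("mat",[(225,151),(357,151),(233,278)],.032)
s=readout.get_state()
# waypoints: rotate out front, closed
B=lambda x,y:c+x*X+y*Y
p=B(-.052,0); print("pre",p, B(-.046,0))
plan([(*B(-.052,.0),.17,-2.588)],dmax=.03)
```

```text
rack [[0.0061, -0.0488], [-0.0321, -0.0487], [0.0081, 0.0511], [-0.0318, 0.0512]]
mat [[0.0596, -0.0629], [-0.0596, -0.0628], [0.0597, 0.0594]]
pre [ 0.48566376 -0.22802701] [ 0.48882948 -0.23312389]
0.33 0.02 0.28 -0.174; 0.32 0.08 0.28 -0.174; 0.30 0.13 0.28 -0.174; 0.27 0.18 0.28 -0.174; 0.23 0.23 0.28 -0.174; 0.19 0.26 0.28 -0.174; 0.14 0.29 0.28 -0.174; 0.09 0.31 0.28 -0.174; 0.03 0.32 0.28 -0.174
```

The rack is flat on the mat but about 12 mm forward of centre, because the gripper body needed room at the lid. I'll slide it back gently: one finger inside the well with its back against the block, the other outside the front wall.

Run:
```python
from plan import *
plan([(.4637,-.1910,.195,2.1266)],dmax=.03)
```

```text
2.41 0.10 -0.00 -0.000; 2.41 0.10 -0.00 -0.000; 2.41 0.10 -0.00 -0.000
```

Request:
apply_moves(deltas="2.4 0.1 0 0; 2.4 0.1 0 0; 2.4 0.1 0 0; 0 0 2 0; 0 0 2 0; 0 0 2 0; 0 0 0 0; 0 0 0 0", gripper=-0.6)

```text
t: 27.9
eef_pos: [0.4647, -0.1914, 0.1362]
ee_rot: [-3.141, 0.0, 2.126]
force: [0.3, -0.2, 0.2]
width: 0.0701
```

Run:
```python
from plan import *
c=np.array([.5131,-.2722]);yaw=-1.015;X=np.array([np.cos(yaw),np.sin(yaw)]);Y=np.array([-X[1],X[0]])
f=viewer.grab_frame("wrist"); cv2.imwrite("pics/w20.png",f["image"][:,:,::-1])
s=viewer.grab_frame("scene");cv2.imwrite("pics/s20.png",cv2.resize(s["image"][180:400,270:490,::-1],None,fx=2.7,fy=2.7,interpolation=cv2.INTER_CUBIC))
st=readout.get_state();p=st["eef_pos"][:2]-c;print(p@X,p@Y,st["width"])
```

```text
-0.09407414094903399 0.0016955003077258196 0.06988354524684039
```

View pics/w20.png

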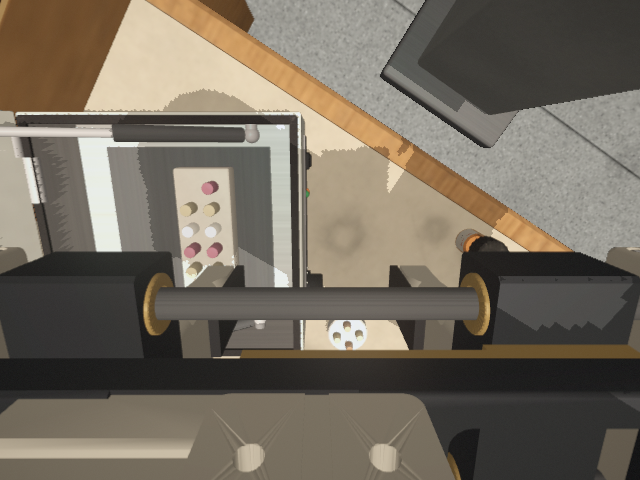

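View pics/s20.png

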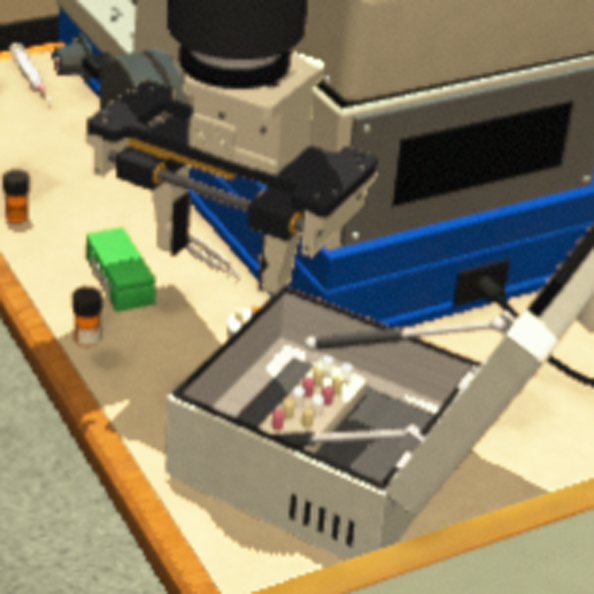

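Request:
apply_moves(deltas="0 0 2.5 0; 0 0 2.5 0; 0 0 2 0; 0 0 1.4 0; 0 0 1 0; 0 0 0 0")

```text
t: 28.75
eef_pos: [0.4642, -0.1913, 0.0416]
ee_rot: [-3.141, -0.0, 2.126]
force: [-0.6, -0.7, 0.6]
width: 0.0704
```

Run:
```python
from plan import *
f=viewer.grab_frame("wrist"); cv2.imwrite("pics/w21.png",f["image"][:,:,::-1])
s=viewer.grab_frame("scene");cv2.imwrite("pics/s21.png",cv2.resize(s["image"][220:400,310:490,::-1],None,fx=3.3,fy=3.3,interpolation=cv2.INTER_CUBIC))
```

```text
(no output)
```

View pics/w21.png

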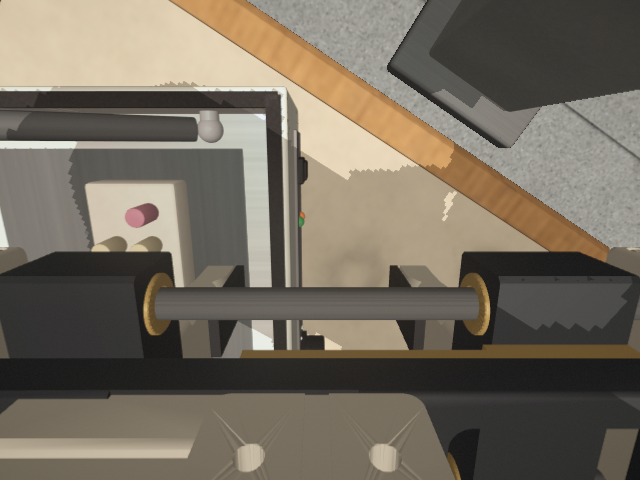

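View pics/s21.png

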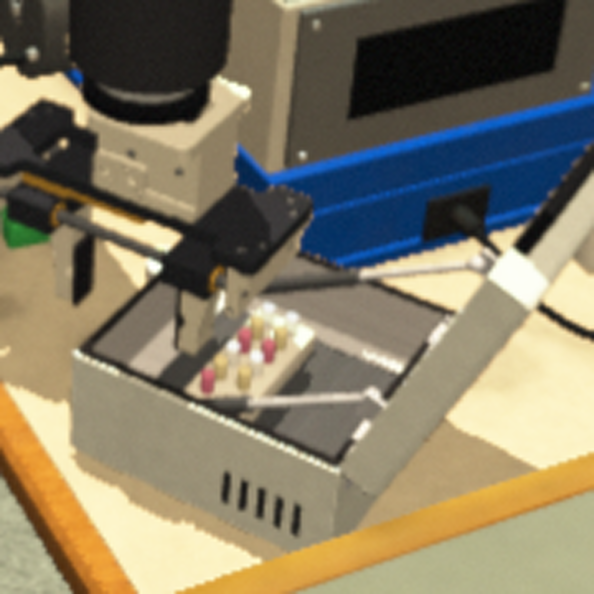

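Request:
apply_moves(deltas="-0.2 0 0 0; -0.2 0 0 0; -0.2 0 0 0; -0.2 0 0 0; -0.2 0 0 0; -0.2 0 0 0; 0 0 0 0; 0 0 0 0")

```text
t: 29.85
eef_pos: [0.4706, -0.2015, 0.0418]
ee_rot: [-3.142, -0.0, 2.126]
force: [0.1, -0.1, -0.1]
width: 0.07
```

Run:
```python
from plan import *
f=viewer.grab_frame("wrist"); cv2.imwrite("pics/w22.png",f["image"][:,:,::-1])
c=np.array([.5131,-.2722]);yaw=-1.015;X=np.array([np.cos(yaw),np.sin(yaw)]);Y=np.array([-X[1],X[0]])
st=readout.get_state();p=st["eef_pos"][:2]-c;print(p@X,p@Y,st["width"])
```

```text
-0.08253656866591329 0.001250833865055645 0.07024731723027433
```

View pics/w22.png

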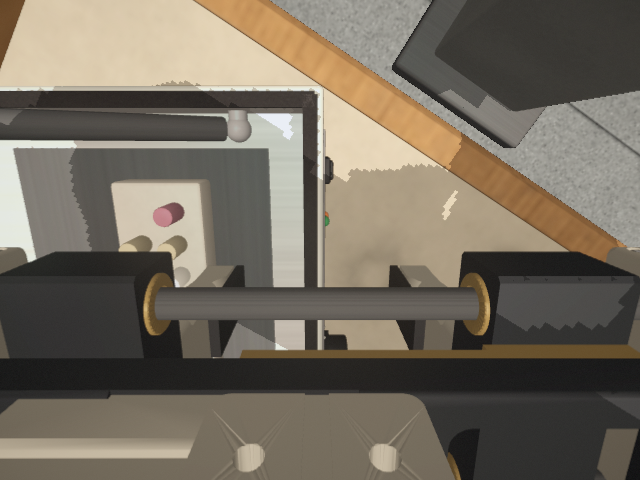

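Request:
apply_moves(deltas="-0.2 0 0 0; -0.2 0 0 0; -0.2 0 0 0; 0 0 0 0; 0 0 0 0")

```text
t: 30.52
eef_pos: [0.4739, -0.2066, 0.0419]
ee_rot: [3.141, 0.0, 2.126]
force: [-0.3, 0.2, 0.3]
width: 0.07
```

Run:
```python
from plan import *
f=viewer.grab_frame("wrist"); cv2.imwrite("pics/w23.png",f["image"][:,:,::-1])
c=np.array([.5131,-.2722]);yaw=-1.015;X=np.array([np.cos(yaw),np.sin(yaw)]);Y=np.array([-X[1],X[0]])
st=readout.get_state();p=st["eef_pos"][:2]-c;print(p@X,p@Y,st["width"])
for n,q,z in(("rackF",(215,182),.048),("matF",(281,150),.032)):
    w=px2w(f,[q],z)[0,:2]-c;print(n,w@X,w@Y)
```

```text
-0.07641721285378794 0.0013104955583094421 0.07003673969188454
rackF -0.031856875098475915 -0.049170101200932716
matF -0.05942835962240766 -0.06246785585329746
```

View pics/w23.png

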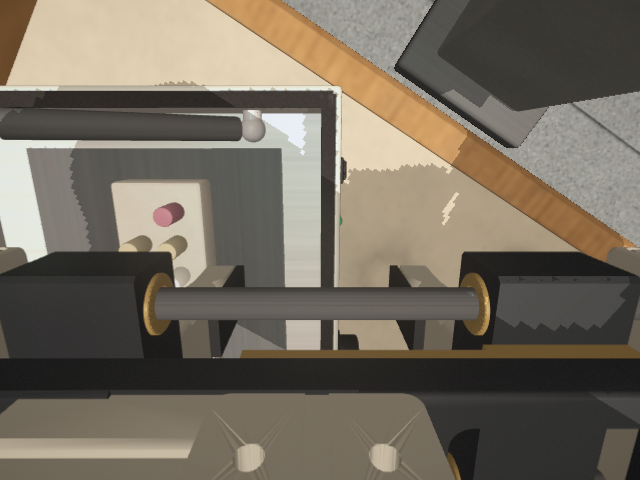

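Run:
```python
from plan import *
c=np.array([.5131,-.2722]);yaw=-1.015;X=np.array([np.cos(yaw),np.sin(yaw)]);Y=np.array([-X[1],X[0]])
f=viewer.grab_frame("wrist")
cv2.imwrite("pics/w24.png",cv2.resize(f["image"][130:280,20:300,::-1],None,fx=2.8,fy=2.8,interpolation=cv2.INTER_CUBIC))
for n,q,z in(("rackF",(211,184),.048),("rackB",(112,184),.048),("matF",(282,150),.032),("matB",(28,150),.032)):
    w=px2w(f,[q],z)[0,:2]-c;print(n,w@X,w@Y)
```

```text
rackF -0.030082855163697835 -0.04830538456000797
rackB 0.013130353365682537 -0.04834943883337599
matF -0.05993807921025239 -0.06247182551319469
matB 0.059676496547136845 -0.06257158539582183
```

View pics/w24.png

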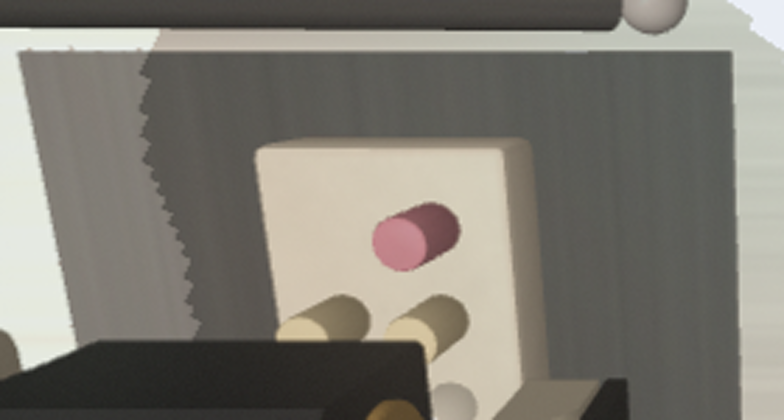

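Request:
apply_moves(deltas="-0.2 0 0 0; -0.2 0 0 0; -0.2 0 0 0; 0 0 0 0; 0 0 0 0")

```text
t: 31.25
eef_pos: [0.4771, -0.2117, 0.0419]
ee_rot: [3.141, 0.0, 2.126]
force: [0.3, 0.6, 0.1]
width: 0.07
```

Request:
apply_moves(deltas="0.3 0 0 0; 0.5 0 -0.5 0; 0 0 -2 0; 0 0 -4 0; 0 0 -5 0; 0 0 -4 0; 3 0 0 0; 0 0 0 0; 0 0 0 0")

```text
t: 32.38
eef_pos: [0.457, -0.1791, 0.1972]
ee_rot: [3.141, 0.0, 2.126]
force: [-0.4, -0.8, 0.5]
width: 0.07
```

Run:
```python
from plan import *
f=viewer.grab_frame("wrist"); cv2.imwrite("pics/w25.png",f["image"][:,:,::-1]);np.save("w25.npy",f,allow_pickle=True)
s=viewer.grab_frame("scene");cv2.imwrite("pics/s25.png",cv2.resize(s["image"][150:400,230:490,::-1],None,fx=2.4,fy=2.4,interpolation=cv2.INTER_CUBIC))
```

```text
(no output)
```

View pics/w25.png

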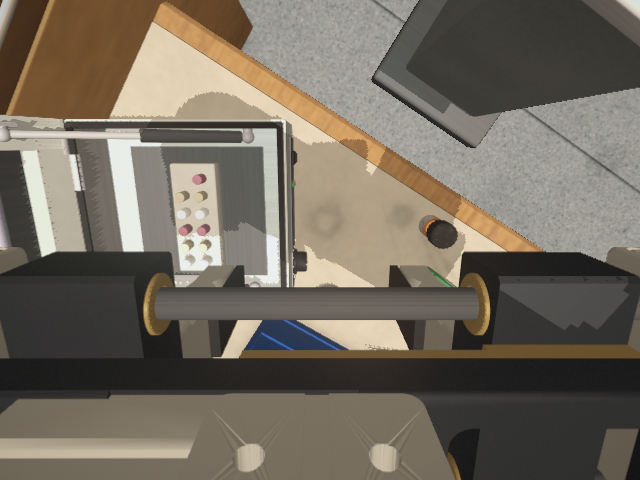

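View pics/s25.png

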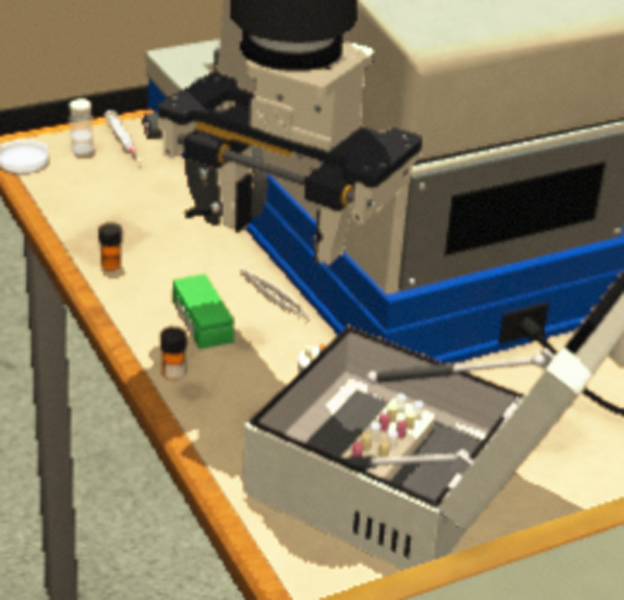

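Run:
```python
from plan import *
c=np.array([.5131,-.2722]);yaw=-1.015;X=np.array([np.cos(yaw),np.sin(yaw)]);Y=np.array([-X[1],X[0]])
f=np.load("w25.npy",allow_pickle=True).item()
cv2.imwrite("pics/w25c.png",cv2.resize(f["image"][110:290,60:310,::-1],None,fx=3.2,fy=3.2,interpolation=cv2.INTER_CUBIC))
w=px2w(f,[(170,164),(214,164),(178,271),(219,271)],.048)[:,:2]-c;print(np.c_[w@X,w@Y].round(4).tolist(),(w@X).mean(),(w@Y).mean())
t=viewer.grab_frame("top");print([ [int(v) for v in d["extent"]] for d in viewer.silhouettes("top","slide_box")])
st=readout.get_state();print(st["t"],st["force"],job.job_done())
```

```text
[[0.0192, -0.0483], [-0.0191, -0.0483], [0.022, 0.0507], [-0.0166, 0.0508]] 0.0013784712949128372 0.0012398852928414503
[]
the job is handed in; nothing more can be done
32.575 [-0.48966991 -0.20698882  0.25444286] None
```

View pics/w25c.png

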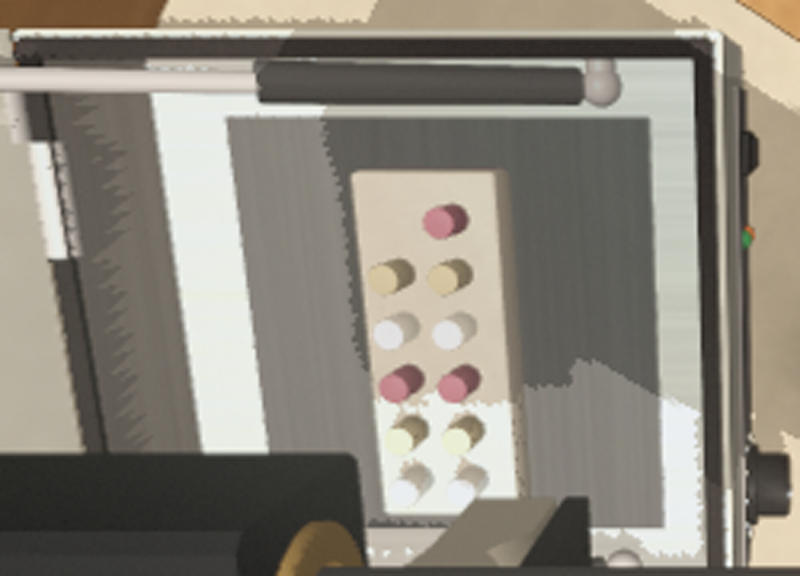

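The lid is open and staying open by itself, and the rack is flat in the middle of the tray. I handed the job in at 32.6 s with the gripper about 0.2 m up and touching nothing.

**What I did**
- **Lid:** I pressed the shut fingers on the lip's front edge and carried it up its arc to about 1.1 rad. The struts took it from there to fully open.
- **Rack:** I gripped it with the gripper about 18 mm nearer the robot than the rack, to stay clear of the microtome knobs. Closing the fingers drew the rack in that far across the table. I carried it level and set it down in the box.
- **Centring:** the first placing was about 12 mm forward of centre, because the gripper body needed room at the lid. I released the rack there and slid it back with one finger.

**Last checks**
- The rack measures within about 2 mm of the tray centre, square to the mat and flat.
- Both small vials and the amber look-alike are standing, and the lid is fully open.
- The highest force I read was about 24 N, while pressing on the lip.

**Disagreed or failed**
- The rack is 39.6 mm wide by both the camera and the gripper, not the 51 mm stated.
- The final network search for the slide box in the top view found nothing. That it has not moved rests on the last scene picture, which I judged by eye.

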